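Peel the top tray off the clipped stack and hold it over the catch pan

ROBOT

A 6-joint arm with a two-finger parallel gripper is mounted at the origin on the work surface; the furniture and walls round the work are solid. World frame = base frame: x ahead of the robot, y to its left, z up, the work surface at z = 0. Lengths are in m, angles in rad, forces in N, time in s.
With the tool pointing down it reaches from about 0.425 to 0.925 m from the base axis. Payload 12.5 kg.
Tool frame: the origin (TCP) lies midway between the tips of the shut fingers; the grasp point (between the pads) lies 19 mm behind it; x points along the fingers, y is the direction in which the jaws open and shut, and the axes are right-handed (so a half turn about x gives the same grasp; the last joint's range is limited). The gripper opens to 85 mm and grips with 20 to 120 N. Pads are 22 mm wide; open, the fingers measure 114 mm over their backs; the gripper's body (76 mm by 85 mm) begins 54 mm behind the grasp point. The pads swing forward as they close: fully open they stand 13 mm farther back than shut.
Start: joints at [1.125, 0.491, 1.559, -0, 1.092, -0.106], TCP at [0.208, 0.589, 0.231] pointing down, gripper open.
Joint ranges: [-3.1, 3.1], [-0.84, 2.19], [0.05, 2.79], [-1.13, 4.28], [0.06, 2.93], [-2.69, 2.69]. Speed limits (rad/s): [2.22, 2.22, 2.79, 3.14, 3.14, 3.14].

INTERFACE

Orientations are given as a 3x3 rotation matrix whose columns are the frame's x, y, z axes.
In Python, from station import bot, eyes, job, models gives the robot as it stands.
- The arm moves only by the tool arm_command, never from a script. Its argument "steps" is text: rows parted by semicolons, each of 4 numbers parted by spaces: the shift along the tool's x, y, z in m, then the turn about the tool's x in units of 5 degrees (1.0 is 5 degrees). A call has 1 to 10 rows; each row is the pose to reach, as a shift and turn from the pose commanded when the call began, along the tool's axes at that moment; what a row does not reach only later rows make up. A row lasts 1/12 s, in which the tool goes at most 41.7 mm and 7.16 degrees, less where a joint would pass 70% of its speed; a pose out of reach is approached as far as the arm can. A call with a gripper value outside its range is refused whole. "gripper" is the finger opening in m, from 0 to 0.0854, set as the call begins (left out, the last holds). The fingers move at their own pace and stop on an object; "newtons" is the grip in N (left out, the last holds). Time passes only in rows, so rows that repeat a pose let the fingers close. It gives the time, the measured TCP pose, the force and the opening at its end, in the units of the state.
- bot.sense(): the state, without advancing time (a new reading comes with each control period).
- eyes.get_image(name): name is "side" or "top"; returns a dict with "color" (480x640x3 uint8, red, green, blue), "K" (3x3 intrinsics, pixels), "rvec" (rotation vector, rad) and "tvec" (3), from world to camera coordinates, as OpenCV has them. Camera axes: x right, y down, z forward; pixel columns grow to the right and rows downward; lengths in m; the calibration is good to about 2 mm. A picture is of the moment at which its call begins. There is no depth.
- job.finish_job(): hands the job in, once; it reports no verdict.
Trained networks look in the newest picture that a camera, given by its name, has taken for a name from the list of things; names that differ only in an ending like _2 or _b are one class to them, and where a whole thing is asked for, a point or a joint stands for the part that bears it (a point fixed in the world has none). Each returns a list of dicts, best first, with "conf" (0 to 1); they miss things now and then, are a little off and sometimes report something else, mostly with a low value. They report only what shows in the picture. A call takes as long as a camera call. They do not tell look-alikes from the thing itself.
- models.find_in(label, camera): "pixel" ([column, row] in pixels, amid what is visible of it).
- models.outline_of(label, camera): "pixels" (480x640 bool, what is visible of it) and "pixel" ([column, row] in pixels, amid what is visible of it).
- models.place_of(label, camera): "pixel" ([column, row] in pixels: a listed point, or the origin of a listed thing).
The state is a dict: "time_s": time; "qpos": joint angles; "joint_vel": joint speeds; "effort": joint torques, N m; "ee_pos": TCP position; "eef_rot": TCP orientation; "ft_force": force on the tool from outside, world axes, zero at the start; "wrist_torque": the same for the moment, N m; "finger_gap": finger opening in m.
Only numpy, scipy, OpenCV 4.12 (cv2) and the standard library are available. Lean on these libraries where they do the work, as an engineer would, in place of code of your own. Each camera call takes 0.05 s, during which the arm holds its last target. There are 200 camera calls.

TASK

Pull the bolt's round knob all the way out, so that its tongue no longer lies over the stack, and leave it out. Then peel off the top tray by its upstanding ear: raise the ear corner by 2 to 3 cm while the opposite corner is still down in the stack, and only then lift the tray away, leaving the other trays in the holder. Finish while still holding the tray by its ear, level and still, centred over the sample pan with its rim about 15 cm above the bench, so that grit on its underside can be brushed into the pan; disturb nothing else.

Things in the scene. Friction and masses are not known exactly. Their poses are not given: they have to be found in the camera images.
- holder: Tray holder fixed to the bench: grey plate 176 (x) x 156 (y) x 12 mm high with steel fences 42 mm high, and a steel bolt guide (37 mm wide in x, 79 mm high) at its -y side, 64 to 90 mm from the centre. Origin: centre of the plate's underside, on the bench. The trays stand on the plate, sides along its x and y.
- bolt (a joint): Slide of the hold-down bolt, m. 0 = home, the 18 mm wide tongue reaches 15 mm over the middle of the tray rim's -y side, 2 mm above it, and keeps the tray from rising; 0.034 = fully out, against its stop, tongue clear (it clears the rim from 0.016 on). It moves along the holder's -y, resists with about 3 N and stays where it is left.
- knob (a point): Centre of the bolt's round black pull knob, 26 mm in diameter, 22 mm long along the holder's y; moves with the bolt. 64 mm above the bench; at home 115 mm from the holder's centre toward -y. It can be gripped from above across the holder's x; the holder's plate there is 52 mm below the knob's centre.
- tray: Top tray of the stack: pressed plain metal, rim 130 (x) x 100 (y) mm, 4 mm thick, floor 20 mm below the rim's underside, 0.12 kg. Origin: centre of the tray at the height of the rim's underside (54 mm above the bench in the stack); z up, x and y along its sides as the holder's.
- ear (a point): Gripping point on the tray's ear, a flat upright lug 8 mm thick, 24 mm wide, that rises from the rim's corner at (-x, +y) to 43 mm above the rim's underside. This point lies on its mid-plane, 26 mm above the rim's underside, at tray x -56, y +41.5 mm. Its flat faces look along the tray's diagonal, direction (-0.803, 0.596) in tray x, y, and back; pinch it from above across them, the fingertips staying above the rim.
- far_corner (a point): Corner of the tray opposite the ear, at tray x +63, y -48 mm, at the rim's underside.
- lower_stack: The two trays nested beneath, one loose piece of 0.7 kg standing on the holder's plate (origin: centre of its underside, 12 mm above the bench). Four spring clips with rollers, at x +-30 mm on both long sides, snap over the top tray's rim, to 11 mm above the rim's underside; each gives way with some 2 N as the rim rises 10 mm past it. Lifting the top tray straight up works against all four at once and can drag or tip the lower trays along.
- catch_pan: Open metal sample pan with cut soil pieces, 127 x 140 x 37 mm, fixed on the bench beside the holder. Origin: centre of its underside.
- tin: Bystander: closed round metal tin, 55 mm in diameter, 34 mm high. Origin: centre of its underside.
- cyl_a: Bystander: upright concrete cylinder, 62 mm in diameter, 132 mm high. Origin: centre of its underside.
- spatula: Bystander: spatula lying on the bench, 18 x 192 x 17 mm. Origin: centre of its underside.
Things that resemble listed ones, but are neither listed nor needed, are in the scene too. What is shaped like the tray but brown or purple is not meant.

How it is judged:
By the outcome, as a careful person would: the job done as asked, in the order asked, and still so for the second after the job is handed in, while the arm keeps its last pose, push and grip.
It also fails if it takes over 54 s, if anything falls off the work surface, if the arm or the gripper's body presses on something with over 40 N, if the wrist force passes 120 N, or if a joint passes its speed limit or range.

## Working session

There is one attempt and no reset: what is moved stays moved. The work goes in short steps, Python scripts to look and compute and a tool call to move; the robot and the scene stay as the last step left them, time stands still between calls to the robot, and variables do not carry over. Pictures are saved under pics/ and viewed, about 8 in all and at most 12, crops included, and the job is handed in when it is done.

Besides the shell and the picture viewer there is one more tool, called after "Call:" as a command line: name --argument value ..., lists and objects as JSON in quotes. arm_command: Moves the arm, as the interface text tells. Its arguments: {"type":"object","properties":{"steps":{"type":"string"},"gripper":{"type":"number"},"newtons":{"type":"number"}},"required":["steps"]}

```bash
ls; mkdir -p pics
cat > h.py <<'E'
import numpy as np, cv2
from station import bot, eyes, job, models
def ray(im,px):
    R=cv2.Rodrigues(np.array(im["rvec"],float))[0]; t=np.array(im["tvec"],float).ravel()
    d=R.T@np.linalg.solve(np.array(im["K"],float),[px[0],px[1],1]); return -R.T@t,d
def atz(im,px,z):
    c,d=ray(im,px); return c+d*(z-c[2])/d[2]
def proj(im,P):
    return cv2.projectPoints(np.array(P,float).reshape(-1,3),np.array(im["rvec"],float),np.array(im["tvec"],float),np.array(im["K"],float),None)[0].reshape(-1,2)
def tri(a,pa,b,pb):
    c1,d1=ray(a,pa);c2,d2=ray(b,pb)
    s=np.linalg.lstsq(np.c_[d1,-d2],c2-c1,rcond=None)[0]
    p,q=c1+d1*s[0],c2+d2*s[1]; return (p+q)/2,np.linalg.norm(p-q)
def save(im,n): cv2.imwrite("pics/"+n,cv2.cvtColor(im["color"],cv2.COLOR_RGB2BGR))
E
python3 - <<'E'
from h import *
ims={}
for c in("top","side"):
    ims[c]=eyes.get_image(c); save(ims[c],c+"0.png"); print(c,ray(ims[c],(320,240)))
for l in["holder","knob","tray","ear","far_corner","lower_stack","catch_pan","tin","cyl_a","spatula"]:
    for c in ims:
        print(l,c,[(np.round(r["pixel"]).astype(int).tolist(),round(r["conf"],2)) for r in models.place_of(l,c)[:4]])
print(bot.sense())
E
```

```text
pics
top (array([-0.7027812 ,  0.56050024,  1.76804683]), array([ 0.55624943, -0.27651811, -0.78371156]))
side (array([0.17662123, 1.23564807, 1.10454259]), array([ 0.19892991, -0.75903943, -0.62001973]))
holder top []
holder side [([327, 226], 0.73), ([308, 197], 0.42)]
knob top []
knob side [([337, 190], 0.53)]
tray top []
tray side [([327, 211], 0.97), ([397, 240], 0.81)]
ear top []
ear side [([379, 158], 0.94), ([340, 219], 0.72)]
far_corner top []
far_corner side [([380, 254], 0.64), ([308, 200], 0.6)]
lower_stack top []
lower_stack side [([327, 223], 0.76)]
catch_pan top []
catch_pan side [([310, 420], 0.49)]
tin top []
tin side [([253, 273], 0.55)]
cyl_a top []
cyl_a side [([299, 180], 0.78)]
spatula top []
spatula side [([308, 420], 0.56)]
{'time_s': 1.1, 'qpos': array([ 1.12543451e+00,  4.90894951e-01,  1.55886650e+00,  8.68549573e-06,
        1.09173792e+00, -1.05592490e-01]), 'joint_vel': array([ 0.00165869, -0.00023175, -0.00099889,  0.00012481,  0.00025332,
        0.00072102]), 'effort': array([ 1.55277452e-03, -6.18283653e+01, -2.61820900e+01,  3.86302429e-05,
        6.72290080e-04, -3.59265573e-05]), 'ee_pos': array([0.20827549, 0.58929985, 0.23134163]), 'eef_rot': array([[ 3.32293209e-05,  3.33273386e-01,  9.42830234e-01],
       [ 8.75048476e-05,  9.42830230e-01, -3.33273387e-01],
       [-9.99999996e-01,  9.35766642e-05,  2.16657146e-06]]), 'ft_force': array([0.89909767, 0.20258532, 0.03011257]), 'wrist_torque': array([0.06919659, 0.01571221, 0.06716258]), 'finger_gap': 0.0854849170331061}
```

View pics/side0.png

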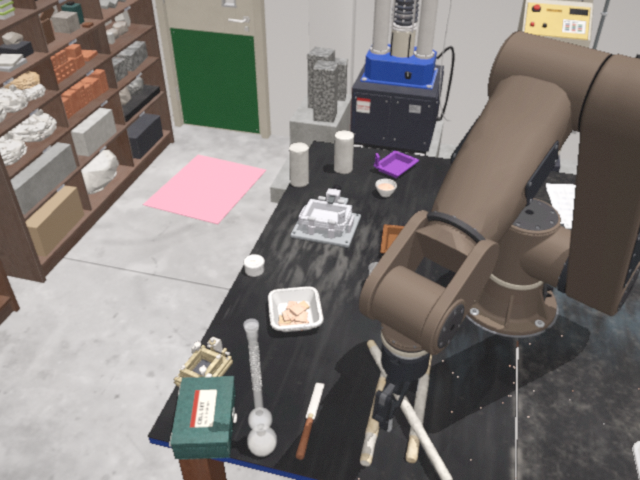

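View pics/top0.png

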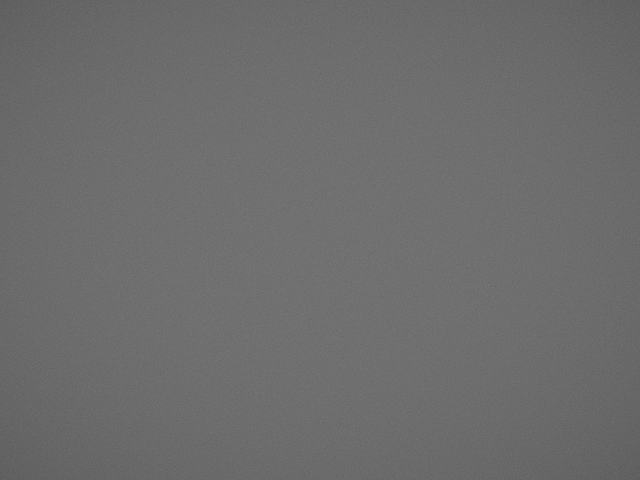

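Side view: holder with grey stack at (327,220), its bolt guide at (333,198); look-alikes are the purple tray (397,163) and the brown one (393,238). The pan is at (296,309), the tin at (254,265), and the concrete cylinders at (299,165) and (344,152). The top camera shows plain grey (dead), so I work from the side view and the known heights.

Run:
```python
from h import *
im=eyes.get_image("side")
a=im["color"][170:260,270:390]
cv2.imwrite("pics/c1.png",cv2.cvtColor(cv2.resize(a,None,fx=6.5,fy=6.5,interpolation=cv2.INTER_CUBIC),cv2.COLOR_RGB2BGR))
print(im["K"],im["rvec"],im["tvec"])
for n,p,z in[("holder",(327,226),0),("tray",(327,211),.054),("knob",(337,190),.064),("pan",(296,309),.02),("cyl",(299,180),0)]: print(n,atz(im,p,z))
for l in["catch_pan","holder","tray"]:
    for r in models.outline_of(l,"side")[:3]:
        ys,xs=np.where(r["pixels"]); print(l,r["conf"],r["pixel"],xs.min(),xs.max(),ys.min(),ys.max())
```

```text
[[610.47576443   0.         320.89589058]
 [  0.         610.47576443 232.87368221]
 [  0.           0.           1.        ]] [ 0.35522878 -2.70230939  1.3295464 ] [0.48088937 0.17467668 1.5862752 ]
holder [ 0.52814526 -0.18768385  0.        ]
tray [ 0.52924053 -0.18944808  0.054     ]
knob [ 0.52373871 -0.29124429  0.064     ]
pan [0.51097424 0.19291123 0.02      ]
cyl [ 0.68156254 -0.4101324   0.        ]
catch_pan 0.56 [293.4, 306.3] 268 321 286 330
holder 0.57 [333.0, 229.2] 290 359 184 246
tray 0.98 [326.1, 209.7] 301 350 199 225
tray 0.93 [384.9, 235.5] 380 402 224 252
tray 0.86 [390.9, 164.2] 374 416 151 177
```

View pics/c1.png

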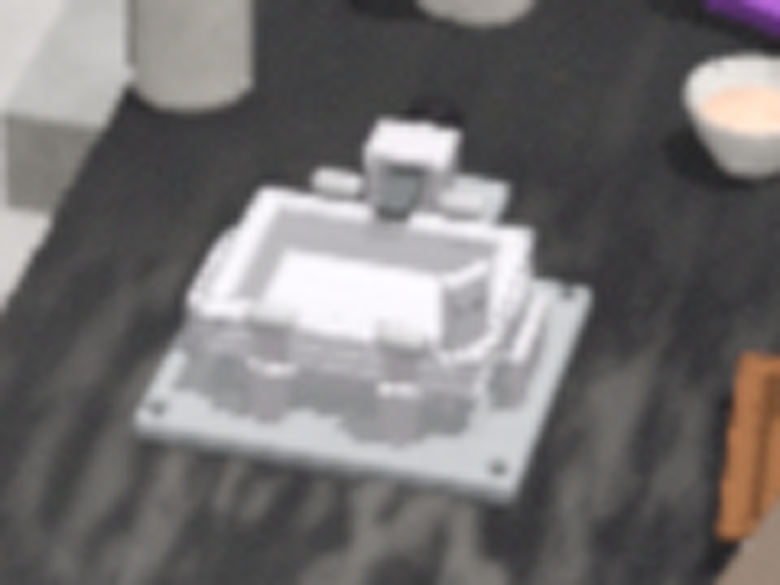

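Run:
```python
from h import *
from scipy.optimize import least_squares
im=eyes.get_image("side")
def fit(L,px,x0):
    L=np.array(L);px=np.array(px)
    def w(v,P=L):
        c,s=np.cos(v[2]),np.sin(v[2]); return np.c_[v[0]+c*P[:,0]-s*P[:,1],v[1]+s*P[:,0]+c*P[:,1],P[:,2]]
    r=least_squares(lambda v:(proj(im,w(v))-px).ravel(),x0,loss="soft_l1"); print(r.x,np.round(r.fun.reshape(-1,2),1).tolist()); return r.x,w
cr=lambda x,y:[270+x/6.5-.4,170+y/6.5-.4]
L=[[.088,.078,.012],[-.088,.078,.012],[-.088,-.078,.012],[.065,.05,.058],[.065,-.05,.058],[-.065,-.05,.058],[.0185,-.09,.079],[-.0185,-.09,.079],[-.0185,-.064,.079],[.0185,-.064,.079]]
P=[cr(135,425),cr(515,490),cr(592,290),cr(188,300),cr(262,188),cr(534,230),cr(372,121),cr(463,125),cr(456,170),cr(367,158)]
v,w=fit(L,P,[.528,-.188,0])
pts={"knob":[0,-.115,.064],"ear":[-.056,.0415,.080],"eartop":[-.056,.0415,.097],"far":[.063,-.048,.054]}
for k,q in pts.items():
    W=w(v,np.array([q])); print(k,W,proj(im,W), proj(im,W)[0]*6.5-np.array([270,170])*6.5)
print(models.find_in("ear","side")[:3],models.find_in("knob","side")[:2])
for r in models.outline_of("catch_pan","side")[:1]:
    m=r["pixels"].astype(np.uint8); c=max(cv2.findContours(m,0,1)[0],key=cv2.contourArea); h=cv2.convexHull(c)
    for R0,A in((.0635,.07),):
      best=None
      for y in np.arange(-.8,.8,.05):
        Q=np.array([[sx*R0,sy*A,z] for sx in(1,-1) for sy in(1,-1) for z in(.0,.037)])*1.; Q[Q[:,2]==0,:2]*=.85
        def res(u):
            ww=w([u[0],u[1],y],Q); hh=cv2.convexHull(proj(im,ww).astype(np.float32))
            return [cv2.pointPolygonTest(hh,(float(p[0][0]),float(p[0][1])),True) for p in c]
        s=least_squares(res,[.51,.19],loss="soft_l1",diff_step=1e-3)
        if best is None or s.cost<best[0]: best=(s.cost,y,s.x,len(c))
      print(best)
a=im["color"].copy()
for q in L+list(pts.values()): p=proj(im,w(v,np.array([q])))[0];
```

```text
[ 0.52920201 -0.18132459 -0.0153507 ] [[-0.3, -0.6], [-0.2, -0.2], [0.0, -0.2], [1.7, 1.7], [0.1, 0.2], [0.0, 0.6], [1.5, 0.0], [-0.7, 1.3], [-1.7, -1.0], [0.0, -1.1]]
knob [[ 0.52743674 -0.29631104  0.064     ]] [[336.22029617 188.94273288]] [430.43192512 123.12776373]
ear [[ 0.47384563 -0.13896988  0.08      ]] [[341.54993714 216.51310624]] [465.07459143 302.33519058]
eartop [[ 0.47384563 -0.13896988  0.097     ]] [[341.70666591 211.65943518]] [466.0933284  270.78632869]
far [[ 0.59145778 -0.23028599  0.054     ]] [[310.43585815 200.26742574]] [262.83307798 196.73826734]
[{'pixel': [387.4, 236.1], 'conf': 0.83}, {'pixel': [396.9, 160.5], 'conf': 0.79}, {'pixel': [326.2, 215.2], 'conf': 0.76}] []
(np.float64(250.44807059597716), np.float64(0.400000000000001), array([0.51905163, 0.18801947]), 157)
```

Call:
arm_command --steps "0 -0.23 0.37 7; 0 -0.23 0.37 7; 0 -0.23 0.37 7; 0 -0.23 0.37 7; 0 -0.23 0.37 7; 0 -0.23 0.37 7; 0 -0.23 0.37 7; 0 -0.23 0.37 7; 0 -0.23 0.37 7; 0 -0.23 0.37 7" --gripper 0.06 --newtons 30

```text
time_s: 2.33
ee_pos: [0.4696, 0.2621, 0.2315]
eef_rot: [[0.0, 0.814, 0.581], [0.0, 0.581, -0.814], [-1.0, 0.001, 0.0]]
ft_force: [0.9, 0.2, 0.2]
finger_gap: 0.0602
```

```bash
cat >> h.py <<'E'
def rel(*targets):
    s=bot.sense(); R=np.array(s["eef_rot"]); p=np.array(s["ee_pos"]); psi=np.arctan2(R[1,1],R[0,1])
    print("t",round(s["time_s"],2),"p",p.round(4),"psi",round(np.degrees(psi),2),"gap",round(s["finger_gap"],4),"F",np.round(s["ft_force"],1))
    for x,y,z,d in targets:
        print(np.round(R.T@(np.array([x,y,z])-p),4),"turn",round((((np.degrees(psi)-d)+90)%180-90)/5,2))
E
python3 -c "
from h import *
rel((.5274,-.2963,.18,-.9))"
```

```text
t 2.33 p [0.4696 0.2621 0.2315] psi 35.53 gap 0.0602 F [0.9 0.2 0.2]
[ 0.0514 -0.2775  0.4881] turn 7.29
```

Call:
arm_command --steps "0.05 -0.277 0.488 7.3; 0.05 -0.277 0.488 7.3; 0.05 -0.277 0.488 7.3; 0.05 -0.277 0.488 7.3; 0.05 -0.277 0.488 7.3; 0.05 -0.277 0.488 7.3; 0.05 -0.277 0.488 7.3; 0.05 -0.277 0.488 7.3; 0.05 -0.277 0.488 7.3; 0.05 -0.277 0.488 7.3"

```text
time_s: 3.17
ee_pos: [0.5115, -0.151, 0.1943]
eef_rot: [[0.001, 1.0, -0.017], [-0.0, -0.017, -1.0], [-1.0, 0.001, 0.0]]
ft_force: [0.7, 0.1, -0.5]
finger_gap: 0.0599
```

```bash
python3 -c "
from h import *
rel((.5274,-.2963,.13,-.9),(.5274,-.2963,.045,-.9))"
```

```text
t 3.17 p [ 0.5115 -0.151   0.1943] psi -0.98 gap 0.0599 F [ 0.7  0.1 -0.5]
[0.0643 0.0183 0.145 ] turn -0.02
[0.1493 0.0183 0.145 ] turn -0.02
```

Call:
arm_command --steps "0.02 0.018 0.145 0; 0.03 0.018 0.145 0; 0.064 0.018 0.145 0; 0.064 0.018 0.145 0; 0.064 0.018 0.145 0; 0.064 0.018 0.145 0; 0.064 0.018 0.145 0"

```text
time_s: 3.75
ee_pos: [0.5271, -0.2938, 0.1305]
eef_rot: [[-0.0, 1.0, -0.017], [0.0, -0.017, -1.0], [-1.0, -0.0, -0.0]]
ft_force: [0.1, -0.1, 0.0]
finger_gap: 0.0603
```

Run:
```python
from h import *
rel((.5274,-.2963,.045,-.9))
im=eyes.get_image("side")
a=im["color"][140:240,270:400]
cv2.imwrite("pics/c2.png",cv2.cvtColor(cv2.resize(a,None,fx=6,fy=6,interpolation=cv2.INTER_CUBIC),cv2.COLOR_RGB2BGR))
```

```text
t 3.75 p [ 0.5271 -0.2938  0.1305] psi -0.98 gap 0.0603 F [ 0.1 -0.1  0. ]
[0.0855 0.0003 0.0026] turn -0.02
```

View pics/c2.png

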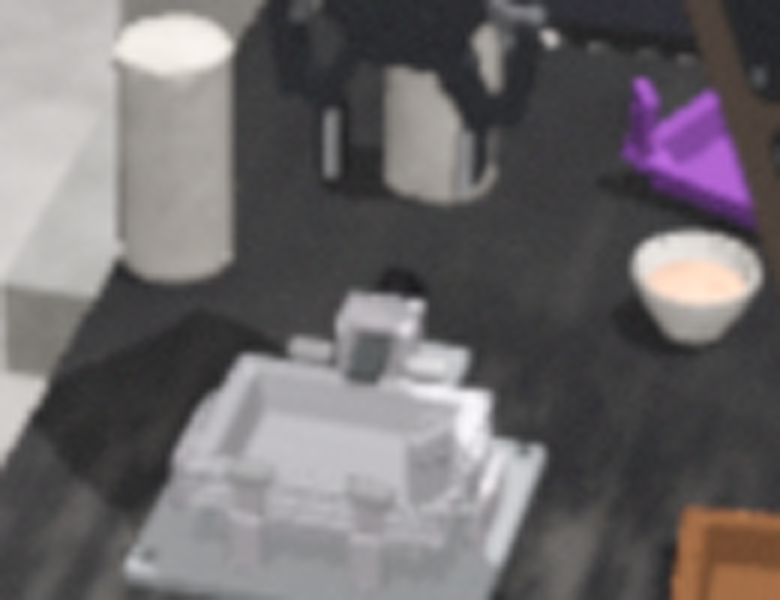

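The crop shows the black knob at crop (402,282) = image (337,187), midway under the open fingers (columns 330 and 470 in the crop). I am descending.

Call:
arm_command --steps "0.03 0 0.003 0; 0.06 0 0.003 0; 0.085 0 0.003 0; 0.085 0 0.003 0; 0.085 0 0.003 0"

```text
time_s: 4.22
ee_pos: [0.5274, -0.2961, 0.0459]
eef_rot: [[-0.001, 1.0, -0.016], [0.001, -0.016, -1.0], [-1.0, -0.001, -0.001]]
ft_force: [0.9, -0.1, 1.2]
finger_gap: 0.0601
```

Call:
arm_command --steps "0.0 0 0 0; 0 0 0 0; 0 0 0 0; 0 0 0 0; 0 0 0 0; 0 0 0 0; 0 0 0 0" --gripper 0.01 --newtons 40

```text
time_s: 4.8
ee_pos: [0.5278, -0.2973, 0.0472]
eef_rot: [[0.002, 1.0, -0.017], [-0.001, -0.017, -1.0], [-1.0, 0.002, 0.001]]
ft_force: [-0.6, 1.6, 9.3]
finger_gap: 0.0243
```

Call:
arm_command --steps "-0.001 0 0.006 0; -0.001 0 0.012 0; -0.001 0 0.018 0; -0.001 0 0.024 0; -0.001 0 0.029 0; -0.001 0 0.033 0; -0.001 0 0.036 0; -0.001 0 0.036 0"

```text
time_s: 5.47
ee_pos: [0.5271, -0.3299, 0.0471]
eef_rot: [[-0.0, 1.0, -0.018], [0.005, -0.018, -1.0], [-1.0, -0.001, -0.005]]
ft_force: [7.2, 27.3, 12.8]
finger_gap: 0.024
```

Call:
arm_command --steps "0 0 -0.002 0; 0 0 -0.002 0; 0 0 -0.002 0; 0 0 -0.002 0; 0 0 -0.002 0" --gripper 0.06

```text
time_s: 5.88
ee_pos: [0.5264, -0.3317, 0.0462]
eef_rot: [[-0.0, 1.0, -0.017], [-0.0, -0.017, -1.0], [-1.0, -0.0, 0.0]]
ft_force: [-0.1, 1.2, -0.4]
finger_gap: 0.0599
```

Call:
arm_command --steps "-0.03 0 0 0; -0.07 0 0 0; -0.11 0 0 0; -0.14 0 0 0; -0.14 0 0 0" --gripper 0.045

```text
time_s: 6.3
ee_pos: [0.5281, -0.3328, 0.1927]
eef_rot: [[0.008, 1.0, -0.017], [-0.006, -0.017, -1.0], [-1.0, 0.008, 0.006]]
ft_force: [0.3, -0.0, -0.0]
finger_gap: 0.045
```

Run:
```python
from h import *
rel((.474,-.139,.15,142.5-180),(.474,-.139,.064,142.5-180))
im=eyes.get_image("side")
a=im["color"][170:250,280:370]
cv2.imwrite("pics/c3.png",cv2.cvtColor(cv2.resize(a,None,fx=7,fy=7,interpolation=cv2.INTER_CUBIC),cv2.COLOR_RGB2BGR))
for l in ["ear","knob"]: print([(np.round(r["pixel"],1).tolist(),round(r["conf"],2)) for r in models.place_of(l,"side")[:4]])
```

```text
t 6.3 p [ 0.5281 -0.3328  0.1927] psi -0.98 gap 0.045 F [ 0.3 -0.  -0. ]
[ 0.0412 -0.0578 -0.1931] turn 7.3
[ 0.1272 -0.0584 -0.1936] turn 7.3
[([416.7, 221.8], 0.77), ([379.2, 157.1], 0.71), ([338.2, 219.8], 0.57)]
[([338.5, 183.8], 0.53)]
```

View pics/c3.png

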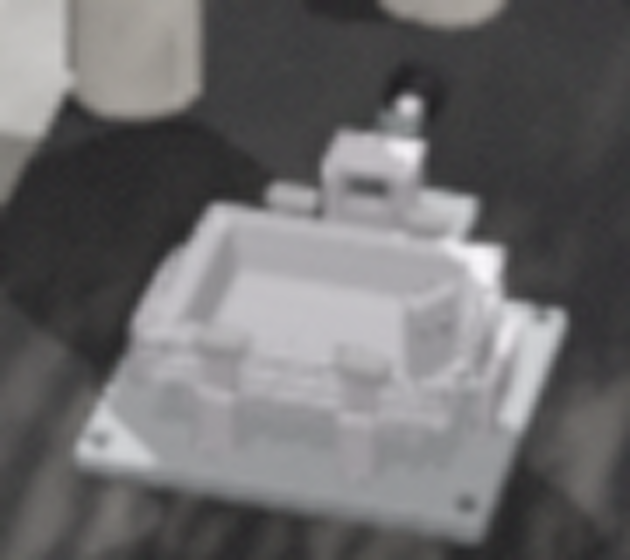

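The bolt is out: the knob is now clear of the guide at crop (412,95) = image (339,184), and no tongue shows over the rim. The ear centre at image (341.7,216.4) matches the predicted (341.5,216.5). Next I move above the ear.

Call:
arm_command --steps "0 -0.058 -0.193 7.3; 0 -0.058 -0.193 7.3; 0 -0.058 -0.193 7.3; 0.04 -0.058 -0.193 7.3; 0.04 -0.058 -0.193 7.3; 0.04 -0.058 -0.193 7.3; 0.04 -0.058 -0.193 7.3; 0.04 -0.058 -0.193 7.3"

```text
time_s: 7.12
ee_pos: [0.472, -0.1374, 0.1456]
eef_rot: [[-0.001, 0.795, -0.606], [0.0, -0.606, -0.795], [-1.0, -0.001, 0.0]]
ft_force: [-0.4, -0.7, 0.5]
finger_gap: 0.0448
```

Run:
```python
from h import *
rel((.474,-.139,.11,142.5-180),(.474,-.139,.064,142.5-180))
im=eyes.get_image("side")
print(proj(im,[[.529-.0153*.149,-.1813-.149,.064]]))
a=im["color"][150:240,280:400]
cv2.imwrite("pics/c4.png",cv2.cvtColor(cv2.resize(a,None,fx=6,fy=6,interpolation=cv2.INTER_CUBIC),cv2.COLOR_RGB2BGR))
```

```text
t 7.12 p [ 0.472  -0.1374  0.1456] psi -37.33 gap 0.0448 F [-0.4 -0.7  0.5]
[0.0356 0.0026 0.0001] turn 0.03
[0.0816 0.0026 0.0001] turn 0.03
[[339.02023572 183.15863651]]
```

View pics/c4.png

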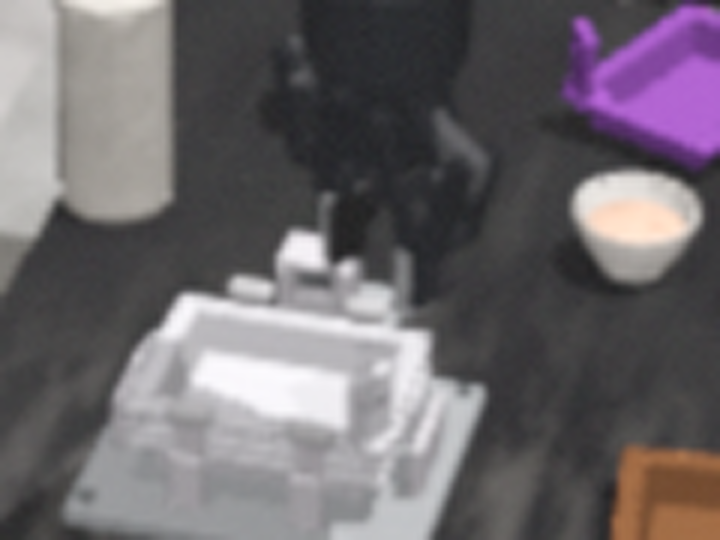

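The knob matches full extension: predicted (339.0,183.2), seen (338.9,183.6). The fingers stand either side of the ear line. I am descending and pinching gently.

Call:
arm_command --steps "0.03 0.003 0 0; 0.05 0.003 0 0; 0.065 0.003 0 0; 0.075 0.003 0 0; 0.081 0.003 0 0; 0.081 0.003 0 0; 0.081 0.003 0 0"

```text
time_s: 7.75
ee_pos: [0.4745, -0.1394, 0.0656]
eef_rot: [[0.0, 0.794, -0.608], [-0.0, -0.608, -0.794], [-1.0, 0.0, -0.0]]
ft_force: [-0.4, 0.1, -0.6]
finger_gap: 0.0447
```

Call:
arm_command --steps "0 0 0 0; 0 0 0 0; 0 0 0 0; 0 0 0 0; 0 0 0 0; 0 0 0 0; 0 0 0 0; 0 0 0 0" --gripper 0.0 --newtons 25

```text
time_s: 8.42
ee_pos: [0.4745, -0.1391, 0.0659]
eef_rot: [[0.001, 0.794, -0.608], [-0.0, -0.608, -0.794], [-1.0, 0.001, -0.0]]
ft_force: [-1.1, 0.5, 5.9]
finger_gap: 0.0076
```

Run:
```python
from h import *
rel((.474,-.139,.064,142.5-180))
im=eyes.get_image("side")
a=im["color"][160:240,280:380]
cv2.imwrite("pics/c5.png",cv2.cvtColor(cv2.resize(a,None,fx=7,fy=7,interpolation=cv2.INTER_CUBIC),cv2.COLOR_RGB2BGR))
```

```text
t 8.42 p [ 0.4745 -0.1391  0.0659] psi -37.46 gap 0.0076 F [-1.1  0.5  5.9]
[ 0.0019 -0.0004  0.0002] turn 0.01
```

View pics/c5.png

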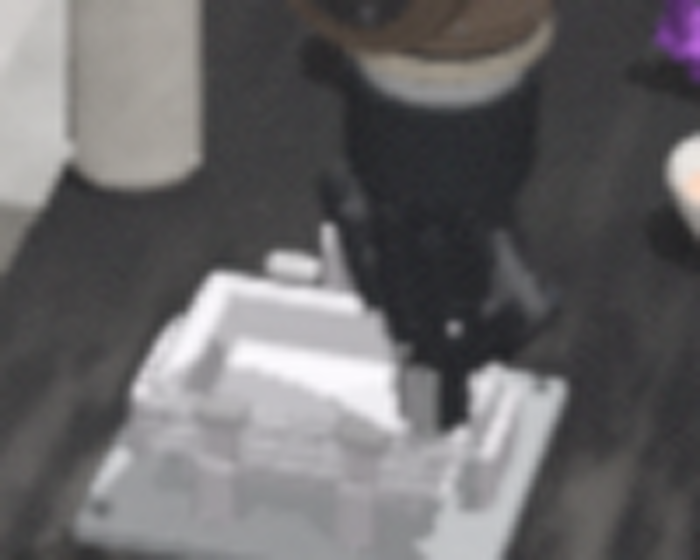

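Call:
arm_command --steps "-0.003 0.001 0 0; -0.006 0.0015 0 0; -0.009 0.002 0 0; -0.012 0.003 0 0; -0.012 0.003 0 0" --newtons 20

```text
time_s: 8.88
ee_pos: [0.4766, -0.1406, 0.0777]
eef_rot: [[-0.0, 0.794, -0.608], [0.0, -0.608, -0.794], [-1.0, -0.0, -0.0]]
ft_force: [-1.1, 3.9, -3.2]
finger_gap: 0.0077
```

Run:
```python
from h import *
rel()
im=eyes.get_image("side")
a=im["color"][160:240,280:380]
cv2.imwrite("pics/c6.png",cv2.cvtColor(cv2.resize(a,None,fx=7,fy=7,interpolation=cv2.INTER_CUBIC),cv2.COLOR_RGB2BGR))
print(bot.sense()["wrist_torque"])
```

```text
t 8.88 p [ 0.4766 -0.1406  0.0777] psi -37.46 gap 0.0077 F [-1.1  3.9 -3.2]
[0.97920776 0.27243511 0.13512753]
```

View pics/c6.png

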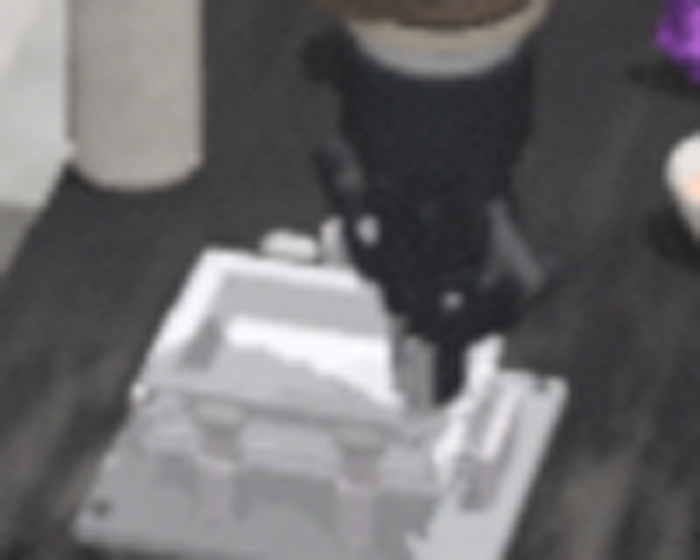

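The pinch shows the far corner at crop (210,250), against (218,275) before the lift. That suggests the whole tray rose instead of hinging, so I am measuring it from the saved crops.

Run:
```python
from h import *
a=cv2.imread("pics/c5.png",0);b=cv2.imread("pics/c6.png",0)
# 7x crops, origin (280,160)
for n,(x,y) in {"far":(215,285),"front-left":(140,400),"back-mid":(300,295),"front rim mid":(290,420),"clip L":(225,470),"clip R":(360,490),"plate corner":(95,510),"right rim":(480,390)}.items():
    t=a[y-28:y+28,x-28:x+28]; w=b[y-70:y+60,x-50:x+50]
    r=cv2.matchTemplate(w,t,cv2.TM_CCOEFF_NORMED);_,m,_,l=cv2.minMaxLoc(r)
    print(n,"shift px",(l[0]-22)/7,(l[1]-42)/7,round(m,2))
im=eyes.get_image("side")
c,s=np.cos(-.0153),np.sin(-.0153)
for n,q in {"far":(.065,-.05),"fl":(.065,.05)}.items():
    P=[.5292+c*q[0]-s*q[1],-.1813+s*q[0]+c*q[1]]
    for dz in(0,.006,.012): print(n,dz,proj(im,[P+[.058+dz]]), (proj(im,[P+[.058+dz]])-[280,160])*7)
```

```text
far shift px -0.7142857142857143 -3.142857142857143 1.0
front-left shift px 0.0 0.14285714285714285 0.97
back-mid shift px -0.14285714285714285 -3.142857142857143 0.95
front rim mid shift px 0.2857142857142857 -2.857142857142857 0.94
clip L shift px 0.0 0.0 0.99
clip R shift px -0.2857142857142857 -0.14285714285714285 0.92
plate corner shift px 0.14285714285714285 0.14285714285714285 0.95
right rim shift px -0.7142857142857143 -3.7142857142857144 0.94
far 0 [[309.98018283 198.71710784]] [[209.86127984 271.01975487]]
far 0.006 [[309.96927708 197.07600607]] [[209.78493953 259.53204251]]
far 0.012 [[309.95832787 195.42836679]] [[209.70829511 247.99856752]]
fl 0 [[300.1806464  217.47495821]] [[141.26452477 402.32470747]]
fl 0.006 [[300.14894845 215.80188417]] [[141.04263914 390.61318922]]
fl 0.012 [[300.11711876 214.12185684]] [[140.81983135 378.85299785]]
```

The whole tray rose about 11 mm level; the lower stack's clips did not move, so the lower trays stayed put. That is not a peel. I am pressing it back into the stack, then I'll grip near the ear's top edge so that it can hinge.

Call:
arm_command --steps "0.004 -0.001 0 0; 0.008 -0.002 0 0; 0.012 -0.003 0 0; 0.014 -0.003 0 0; 0.014 -0.003 0 0; 0.014 -0.003 0 0" --newtons 40

```text
time_s: 9.48
ee_pos: [0.4747, -0.1393, 0.0654]
eef_rot: [[0.003, 0.794, -0.608], [-0.001, -0.608, -0.794], [-1.0, 0.003, -0.001]]
ft_force: [-8.8, 2.3, 37.0]
finger_gap: 0.0075
```

```bash
cat > cmp.py <<'E'
from h import *
import sys
rel(); print(bot.sense()["wrist_torque"].round(3))
im=eyes.get_image("side"); a=cv2.imread("pics/c5.png",0)
save(im,sys.argv[1]+".png")
b=cv2.cvtColor(cv2.resize(im["color"][160:240,280:380],None,fx=7,fy=7,interpolation=cv2.INTER_CUBIC),cv2.COLOR_RGB2GRAY); cv2.imwrite("pics/%s_c.png"%sys.argv[1],b)
for n,(x,y) in {"far":(215,285),"back-mid":(300,295),"front rim mid":(290,420),"clip L":(225,470),"clip R":(360,490),"right rim":(480,390)}.items():
    t=a[y-28:y+28,x-28:x+28]; w=b[y-98:y+60,x-50:x+50]
    r=cv2.matchTemplate(w,t,cv2.TM_CCOEFF_NORMED);_,m,_,l=cv2.minMaxLoc(r)
    print(n,"shift px",round((l[0]-22)/7,2),round((l[1]-70)/7,2),round(m,2))
E
python3 cmp.py d1
```

```text
t 9.48 p [ 0.4747 -0.1393  0.0654] psi -37.47 gap 0.0075 F [-8.8  2.3 37. ]
[ 0.169  1.196 -0.11 ]
far shift px 0.0 -0.29 1.0
back-mid shift px -0.14 -0.43 0.97
front rim mid shift px 0.14 0.0 0.96
clip L shift px 0.0 0.0 0.97
clip R shift px 0.0 -0.14 0.98
right rim shift px -0.14 0.14 0.99
```

Call:
arm_command --steps "-0.002 0 0 0; -0.002 0 0 0; -0.002 0 0 0; -0.002 0 0 0; -0.012 0 0 0; -0.025 0 0 0; -0.025 0 0 0" --gripper 0.03

```text
time_s: 10.12
ee_pos: [0.4749, -0.1392, 0.0901]
eef_rot: [[0.002, 0.794, -0.608], [-0.001, -0.608, -0.794], [-1.0, 0.002, -0.001]]
ft_force: [0.5, -0.5, 0.5]
finger_gap: 0.0298
```

Call:
arm_command --steps "0 0 0 0; 0 0 0 0; 0 0 0 0; 0 0 0 0; 0 0 0 0; 0 0 0 0; 0 0 0 0" --gripper 0.0 --newtons 20

```text
time_s: 10.7
ee_pos: [0.4742, -0.1391, 0.0882]
eef_rot: [[-0.0, 0.794, -0.608], [0.0, -0.608, -0.794], [-1.0, -0.0, 0.0]]
ft_force: [-1.3, -1.1, 7.1]
finger_gap: 0.0071
```

```bash
python3 cmp.py d2
```

```text
t 10.7 p [ 0.4742 -0.1391  0.0882] psi -37.47 gap 0.0071 F [-1.3 -1.1  7.1]
[-0.051  0.194 -0.091]
far shift px 0.29 -0.14 1.0
back-mid shift px -0.14 -0.43 0.97
front rim mid shift px -0.57 0.0 0.94
clip L shift px 0.0 -0.14 0.96
clip R shift px -0.29 -0.14 0.97
right rim shift px -0.29 -6.57 0.9
```

Call:
arm_command --steps "-0.002 0.002 0 0; -0.004 0.003 0 0; -0.006 0.004 0 0; -0.008 0.005 0 0; -0.008 0.005 0 0"

```text
time_s: 11.17
ee_pos: [0.4781, -0.142, 0.0963]
eef_rot: [[-0.001, 0.794, -0.608], [0.0, -0.608, -0.794], [-1.0, -0.001, -0.0]]
ft_force: [-0.3, 0.3, -3.0]
finger_gap: 0.0072
```

```bash
python3 cmp.py d3
```

```text
t 11.17 p [ 0.4781 -0.142   0.0963] psi -37.47 gap 0.0072 F [-0.3  0.3 -3. ]
[0.21  0.128 0.041]
far shift px -0.57 -0.29 1.0
back-mid shift px 0.0 -0.71 0.96
front rim mid shift px -1.86 -1.86 0.92
clip L shift px 0.14 0.0 0.97
clip R shift px -0.43 0.0 0.93
right rim shift px -1.14 -9.0 0.95
```

It hinges now: the far corner is unchanged and the rim by the ear is rising. I'll continue.

Call:
arm_command --steps "-0.002 0.001 0 0; -0.004 0.002 0 0; -0.006 0.0025 0 0; -0.008 0.003 0 0; -0.009 0.0035 0 0; -0.009 0.0035 0 0"

```text
time_s: 11.72
ee_pos: [0.4811, -0.1441, 0.1056]
eef_rot: [[0.0, 0.794, -0.608], [-0.0, -0.608, -0.794], [-1.0, 0.0, -0.0]]
ft_force: [-0.3, 3.8, -0.0]
finger_gap: 0.0074
```

```bash
python3 cmp.py d4
```

```text
t 11.72 p [ 0.4811 -0.1441  0.1056] psi -37.46 gap 0.0074 F [-0.3  3.8 -0. ]
[0.697 0.122 0.13 ]
far shift px -1.43 -1.86 1.0
back-mid shift px 3.14 -2.29 0.63
front rim mid shift px -2.0 -3.71 0.93
clip L shift px 0.0 -0.14 0.96
clip R shift px -0.29 -0.14 0.9
right rim shift px -3.14 -2.57 0.84
```

View pics/d4_c.png

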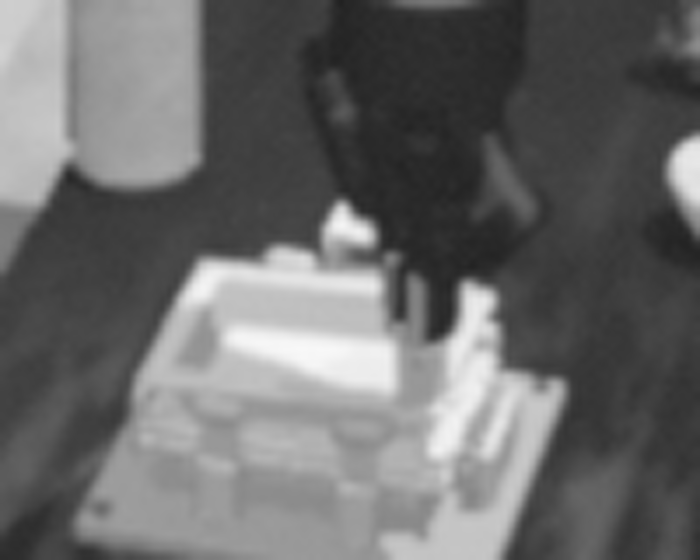

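The far corner sits at crop (205,258), against (210,271) at rest. The back edge's slope has dropped from 0.16 to 0.07, so the tray tilts about 6 deg, but it also slid a few mm inward. I'll ease the inward shift while going on up.

Call:
arm_command --steps "0 -0.001 0 0; 0 -0.002 0 0; 0 -0.003 0 0; 0 -0.003 0 0; 0 -0.003 0 0"

```text
time_s: 12.18
ee_pos: [0.4785, -0.1423, 0.1053]
eef_rot: [[0.0, 0.794, -0.608], [0.0, -0.608, -0.794], [-1.0, -0.0, -0.0]]
ft_force: [-0.3, 1.2, 0.5]
finger_gap: 0.0076
```

```bash
python3 cmp.py d5
```

```text
t 12.18 p [ 0.4785 -0.1423  0.1053] psi -37.46 gap 0.0076 F [-0.3  1.2  0.5]
[ 0.161 -0.027  0.08 ]
far shift px -1.0 -4.14 1.0
back-mid shift px -1.86 -5.14 0.72
front rim mid shift px -1.71 -4.43 0.96
clip L shift px 0.0 -0.14 0.96
clip R shift px -0.14 -0.14 0.9
right rim shift px -3.14 -3.14 0.89
```

The far corner came up about 15 mm: the flat pads levelled the tray once the far clip let go. The lower trays are still unmoved. I'll re-seat it and grip with less overlap, so gravity and the clips hold the far corner down.

Call:
arm_command --steps "0 -0.003 0 0; 0.004 -0.0055 0 0; 0.008 -0.0055 0 0; 0.012 -0.0055 0 0; 0.016 -0.0055 0 0; 0.019 -0.0055 0 0; 0.02 -0.0055 0 0; 0.02 -0.0055 0 0" --newtons 50

```text
time_s: 12.9
ee_pos: [0.4737, -0.1381, 0.0875]
eef_rot: [[-0.0, 0.794, -0.608], [0.001, -0.608, -0.794], [-1.0, -0.0, -0.001]]
ft_force: [-11.8, 8.9, 49.0]
finger_gap: 0.006
```

```bash
python3 cmp.py d6
```

```text
t 12.9 p [ 0.4737 -0.1381  0.0875] psi -37.47 gap 0.006 F [-11.8   8.9  49. ]
[ 1.544  2.042 -0.046]
far shift px 0.29 -0.14 1.0
back-mid shift px -0.57 -0.43 0.96
front rim mid shift px -1.0 0.14 0.95
clip L shift px 0.0 -0.14 0.96
clip R shift px -0.14 -0.14 0.96
right rim shift px -0.29 -6.0 0.9
```

Call:
arm_command --steps "-0.003 0 0 0; -0.003 0 0 0; -0.003 0 0 0; -0.003 0 0 0; -0.008 0 0 0; -0.008 0 0 0; -0.008 0 0 0" --gripper 0.025

```text
time_s: 13.53
ee_pos: [0.4743, -0.139, 0.0933]
eef_rot: [[0.0, 0.794, -0.608], [0.0, -0.608, -0.794], [-1.0, 0.0, -0.0]]
ft_force: [0.1, 0.3, -0.4]
finger_gap: 0.0251
```

Call:
arm_command --steps "0 0 0 0; 0 0 0 0; 0 0 0 0; 0 0 0 0; 0 0 0 0; 0 0 0 0" --gripper 0.0 --newtons 20

```text
time_s: 14.03
ee_pos: [0.4742, -0.139, 0.0933]
eef_rot: [[-0.0, 0.794, -0.608], [0.0, -0.608, -0.794], [-1.0, -0.0, -0.0]]
ft_force: [-0.7, 0.7, 0.4]
finger_gap: 0.0069
```

```bash
python3 cmp.py d7
```

```text
t 14.03 p [ 0.4742 -0.139   0.0933] psi -37.47 gap 0.0069 F [-0.7  0.7  0.4]
[ 0.026  0.107 -0.057]
far shift px 0.14 0.0 1.0
back-mid shift px -0.57 -0.29 0.96
front rim mid shift px -0.43 0.29 0.9
clip L shift px 0.14 0.0 0.96
clip R shift px -0.29 -0.14 0.94
right rim shift px -0.43 -7.71 0.89
```

Call:
arm_command --steps "-0.002 0.001 0 0; -0.004 0.002 0 0; -0.006 0.0025 0 0; -0.008 0.003 0 0; -0.01 0.0035 0 0; -0.012 0.004 0 0; -0.012 0.004 0 0"

```text
time_s: 14.67
ee_pos: [0.4775, -0.1415, 0.1056]
eef_rot: [[0.0, 0.794, -0.608], [-0.0, -0.608, -0.794], [-1.0, 0.0, -0.0]]
ft_force: [0.5, -0.1, -5.5]
finger_gap: 0.0071
```

```bash
python3 cmp.py d8
```

```text
t 14.67 p [ 0.4775 -0.1415  0.1056] psi -37.47 gap 0.0071 F [ 0.5 -0.1 -5.5]
[-0.058 -0.011 -0.047]
far shift px 0.29 -0.14 1.0
back-mid shift px -0.71 -0.86 0.91
front rim mid shift px 2.0 4.57 0.84
clip L shift px 0.14 -0.29 0.88
clip R shift px -0.14 -0.29 0.61
right rim shift px -1.14 -10.0 0.9
```

The far corner is down and the clips pull with 5.5 N. That's the peel wanted, so I continue.

Call:
arm_command --steps "-0.002 0.0005 0 0; -0.004 0.001 0 0; -0.006 0.002 0 0; -0.007 0.0025 0 0; -0.007 0.0025 0 0"

```text
time_s: 15.13
ee_pos: [0.4795, -0.143, 0.1125]
eef_rot: [[0.0, 0.794, -0.608], [-0.0, -0.608, -0.794], [-1.0, 0.0, -0.0]]
ft_force: [0.4, -0.3, -6.4]
finger_gap: 0.0073
```

```bash
python3 cmp.py d9
```

```text
t 15.13 p [ 0.4795 -0.143   0.1125] psi -37.47 gap 0.0073 F [ 0.4 -0.3 -6.4]
[-0.061 -0.011 -0.058]
far shift px 0.29 0.14 0.99
back-mid shift px -0.86 -0.86 0.87
front rim mid shift px -2.86 3.29 0.85
clip L shift px 0.0 -0.14 0.83
clip R shift px 0.0 -4.86 0.72
right rim shift px -3.14 -5.71 0.85
```

Run:
```python
import cv2,numpy as np
a=cv2.imread("pics/d9.png")[165:245,285:365]; b=cv2.imread("pics/d7.png")[165:245,285:365]
cv2.imwrite("pics/v9.png",cv2.resize(np.hstack([b,a]),None,fx=5,fy=5,interpolation=cv2.INTER_CUBIC))
```

```text
(no output)
```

View pics/v9.png

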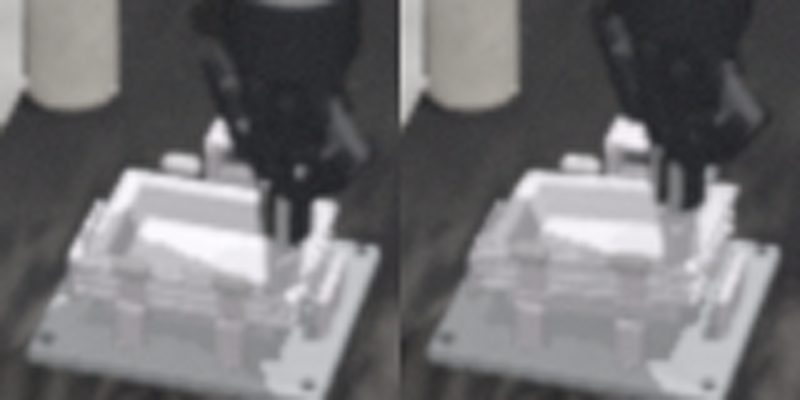

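Left is before the lift, right is now. The clip tops moved up, from about (232,278) to (630-400,262), so the clips did not release and the lower stack's ear side is being tipped. I'll lower it back at once, then use the variant that did release cleanly: an early inward push and a brisk lift.

Call:
arm_command --steps "0.003 -0.001 0 0; 0.006 -0.002 0 0; 0.009 -0.003 0 0; 0.012 -0.004 0 0; 0.015 -0.005 0 0; 0.018 -0.006 0 0; 0.02 -0.0065 0 0; 0.02 -0.0065 0 0"

```text
time_s: 15.85
ee_pos: [0.4744, -0.1389, 0.0931]
eef_rot: [[0.001, 0.794, -0.608], [-0.0, -0.608, -0.794], [-1.0, 0.001, -0.0]]
ft_force: [-4.1, 4.3, 13.9]
finger_gap: 0.0068
```

```bash
python3 cmp.py e1
```

```text
t 15.85 p [ 0.4744 -0.1389  0.0931] psi -37.46 gap 0.0068 F [-4.1  4.3 13.9]
[0.735 0.72  0.014]
far shift px -0.14 0.14 1.0
back-mid shift px 0.0 0.14 0.98
front rim mid shift px -0.43 0.29 0.92
clip L shift px 0.43 0.14 0.95
clip R shift px 0.29 0.14 0.88
right rim shift px -0.43 -7.29 0.92
```

Call:
arm_command --steps "-0.013 0.004 0 0; -0.0255 0.008 0 0; -0.0255 0.008 0 0; -0.0255 0.008 0 0"

```text
time_s: 16.23
ee_pos: [0.481, -0.144, 0.1179]
eef_rot: [[0.002, 0.794, -0.608], [-0.001, -0.608, -0.794], [-1.0, 0.002, -0.001]]
ft_force: [-0.3, 1.4, -0.4]
finger_gap: 0.0069
```

```bash
python3 cmp.py e2;  python3 - <<'E'
import cv2,numpy as np
a=cv2.imread("pics/e2.png")[165:245,285:365]; b=cv2.imread("pics/e1.png")[165:245,285:365]
cv2.imwrite("pics/v10.png",cv2.resize(np.hstack([b,a]),None,fx=5,fy=5,interpolation=cv2.INTER_CUBIC))
# plain numeric check of lower part: clip feet/bodies change
d=np.abs(a.astype(int)-b).mean(2)
for n,(x0,x1,y0,y1) in {"clipL body":(20,30,55,70),"clipR body":(40,50,57,73),"far corner":(20,32,32,42)}.items(): print(n,d[y0:y1,x0:x1].mean().round(1))
E
```

```text
t 16.23 p [ 0.481  -0.144   0.1179] psi -37.47 gap 0.0069 F [-0.3  1.4 -0.4]
[0.37  0.021 0.041]
far shift px -1.71 0.57 0.97
back-mid shift px -0.29 -0.14 0.89
front rim mid shift px -3.14 -4.14 0.88
clip L shift px 0.43 0.14 0.95
clip R shift px 0.43 0.29 0.84
right rim shift px -3.14 -6.57 0.82
clipL body 1.2
clipR body 2.4
far corner 24.7
```

View pics/v10.png

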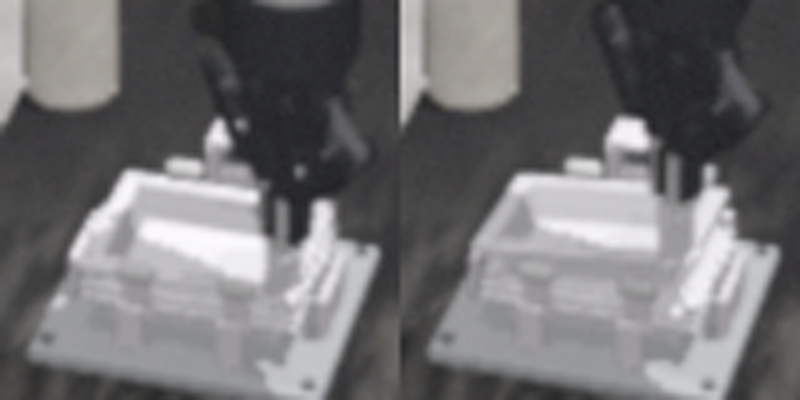

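The peel is now clean. The ear corner is up about 25 mm (TCP 93 → 118 mm), the far corner is still down at crop (517,178) with its row unchanged to within 0.6 px, and the clips and lower stack have not moved. Next I firm the grip to level the tray, then lift.

Call:
arm_command --steps "0 0 0 0; 0 0 0 0; 0 0 0 0; -0.002 0 0 0; -0.004 0 0 0" --newtons 80

```text
time_s: 16.7
ee_pos: [0.4805, -0.1438, 0.1217]
eef_rot: [[-0.0, 0.794, -0.608], [0.0, -0.608, -0.794], [-1.0, -0.001, 0.0]]
ft_force: [0.9, 1.1, -0.7]
finger_gap: 0.0038
```

```bash
python3 cmp.py e3
```

```text
t 16.7 p [ 0.4805 -0.1438  0.1217] psi -37.47 gap 0.0038 F [ 0.9  1.1 -0.7]
[ 0.192  0.06  -0.007]
far shift px -1.0 0.57 0.97
back-mid shift px -0.29 -0.14 0.82
front rim mid shift px -3.14 -4.57 0.87
clip L shift px 0.43 0.14 0.95
clip R shift px 0.43 0.29 0.84
right rim shift px -3.14 -7.43 0.84
```

Call:
arm_command --steps "0 0 0 0; -0.01 -0.001 0 0; -0.022 -0.002 0 0; -0.022 -0.002 0 0; -0.022 -0.002 0 0" --newtons 40

```text
time_s: 17.17
ee_pos: [0.4792, -0.1428, 0.1445]
eef_rot: [[0.002, 0.794, -0.608], [-0.001, -0.608, -0.794], [-1.0, 0.002, -0.0]]
ft_force: [0.2, 0.6, -1.6]
finger_gap: 0.0039
```

```bash
python3 cmp.py e4
python3 - <<'E'
import cv2
cv2.imwrite("pics/v11.png",cv2.resize(cv2.imread("pics/e4.png")[150:245,280:380],None,fx=6,fy=6,interpolation=cv2.INTER_CUBIC))
E
```

```text
t 17.17 p [ 0.4792 -0.1428  0.1445] psi -37.47 gap 0.0039 F [ 0.2  0.6 -1.6]
[0.065 0.084 0.   ]
far shift px -0.86 -6.86 0.98
back-mid shift px -3.14 0.57 0.73
front rim mid shift px 1.29 -10.0 0.74
clip L shift px 0.43 0.14 0.95
clip R shift px 0.57 0.14 0.81
right rim shift px -2.0 -2.14 0.84
```

The tray is free of the stack, the lower trays are unmoved, and the tray hangs tilted about 10 deg in the tip grip (far corner +25 mm against ear +51 mm). I'll test whether a firmer grip levels it, here above the stack.

Call:
arm_command --steps "0 0 0 0; 0 0 0 0; 0 0 0 0; 0 0 0 0; 0 0 0 0" --newtons 100

```text
time_s: 17.63
ee_pos: [0.4789, -0.1426, 0.1436]
eef_rot: [[-0.0, 0.794, -0.608], [0.0, -0.608, -0.794], [-1.0, -0.0, -0.0]]
ft_force: [-0.1, -0.4, -0.7]
finger_gap: 0.0024
```

```bash
cat > fit.py <<'E'
from h import *
from scipy.optimize import least_squares
from scipy.spatial.transform import Rotation as Ro
import sys
# tray pose from TCP: unknown tilt about the ear-plane axis (tool z), from picked rim corners
E
python3 cmp.py e5
python3 - <<'E'
import cv2,numpy as np
a=cv2.imread("pics/e4.png")[150:245,282:365]; b=cv2.imread("pics/e5.png")[150:245,282:365]
cv2.imwrite("pics/v11.png",cv2.resize(np.hstack([a,b]),None,fx=4.8,fy=4.8,interpolation=cv2.INTER_CUBIC))
E
```

```text
t 17.63 p [ 0.4789 -0.1426  0.1436] psi -37.47 gap 0.0024 F [-0.1 -0.4 -0.7]
[ 0.078  0.121 -0.01 ]
far shift px -0.71 -6.0 0.98
back-mid shift px -3.14 1.14 0.72
front rim mid shift px -1.43 -10.0 0.79
clip L shift px 0.43 0.14 0.95
clip R shift px 0.57 0.14 0.82
right rim shift px -2.0 -2.0 0.81
```

View pics/v11.png

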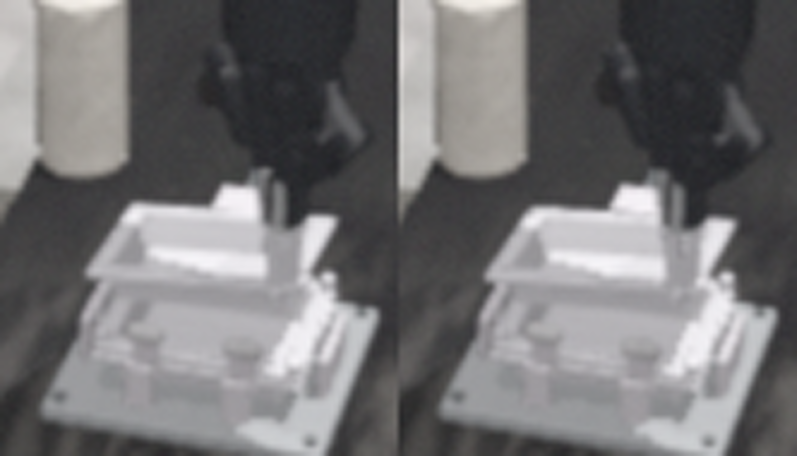

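The lower stack stands intact, with the tray hanging free at (215-335, 205-290) in the left half. A firmer grip tilts it slightly more (far corner 0.9 px lower), so the tip-only grip can't level it. I'm out of viewable pictures and will go on with numeric checks. The 9 mm overlap did level itself earlier, so I'll seat the tray again, take that overlap, and redo the brisk peel.

Call:
arm_command --steps "0.006 -0.001 0 0; 0.012 -0.002 0 0; 0.018 -0.003 0 0; 0.024 -0.004 0 0; 0.03 -0.005 0 0; 0.036 -0.006 0 0; 0.042 -0.006 0 0; 0.047 -0.006 0 0; 0.052 -0.006 0 0; 0.053 -0.006 0 0" --newtons 25

```text
time_s: 18.52
ee_pos: [0.474, -0.1384, 0.0918]
eef_rot: [[-0.0, 0.794, -0.608], [0.001, -0.608, -0.794], [-1.0, -0.0, -0.0]]
ft_force: [-6.8, 8.6, 40.7]
finger_gap: 0.003
```

```bash
python3 cmp.py e6
```

```text
t 18.52 p [ 0.474  -0.1384  0.0918] psi -37.46 gap 0.003 F [-6.8  8.6 40.7]
[1.672 1.89  0.1  ]
far shift px -0.29 0.0 1.0
back-mid shift px 0.0 0.0 0.98
front rim mid shift px -0.86 0.14 0.91
clip L shift px 0.43 0.14 0.95
clip R shift px 0.29 0.14 0.92
right rim shift px -0.71 -7.14 0.94
```

Call:
arm_command --steps "-0.003 0 0 0; -0.003 0 0 0; -0.003 0 0 0; -0.003 0 0 0; -0.003 0 0 0" --gripper 0.025

```text
time_s: 18.98
ee_pos: [0.4741, -0.139, 0.0934]
eef_rot: [[-0.0, 0.794, -0.608], [0.0, -0.608, -0.794], [-1.0, -0.0, 0.0]]
ft_force: [-0.3, -0.2, 0.2]
finger_gap: 0.0245
```

```bash
python3 -c "
from h import *
rel((.4742,-.139,.0888,-37.5))"; python3 cmp.py e7
```

```text
t 18.98 p [ 0.4741 -0.139   0.0934] psi -37.47 gap 0.0245 F [-0.3 -0.2  0.2]
[ 0.0046  0.0001 -0.    ] turn 0.01
t 18.98 p [ 0.4741 -0.139   0.0934] psi -37.47 gap 0.0245 F [-0.3 -0.2  0.2]
[-0.002  0.048 -0.043]
far shift px 0.0 0.29 1.0
back-mid shift px 0.0 0.14 0.98
front rim mid shift px -0.86 0.29 0.9
clip L shift px 0.43 0.14 0.96
clip R shift px 0.29 0.14 0.87
right rim shift px 1.14 -6.0 0.81
```

Call:
arm_command --steps "0.0045 0 0 0; 0.0045 0 0 0; 0.0045 0 0 0; 0.0045 0 0 0; 0.0045 0 0 0; 0.0045 0 0 0; 0.0045 0 0 0" --gripper 0.0 --newtons 20

```text
time_s: 19.62
ee_pos: [0.4742, -0.139, 0.0893]
eef_rot: [[0.0, 0.794, -0.608], [0.0, -0.608, -0.794], [-1.0, -0.0, -0.0]]
ft_force: [-1.4, 0.6, -1.1]
finger_gap: 0.0074
```

Call:
arm_command --steps "-0.013 0.0055 0 0; -0.025 0.009 0 0; -0.025 0.009 0 0; -0.025 0.009 0 0"

```text
time_s: 19.95
ee_pos: [0.4814, -0.1446, 0.1144]
eef_rot: [[0.001, 0.794, -0.608], [-0.0, -0.608, -0.794], [-1.0, 0.001, -0.0]]
ft_force: [-1.1, 0.3, -1.2]
finger_gap: 0.0073
```

```bash
python3 cmp.py e8
```

```text
t 19.95 p [ 0.4814 -0.1446  0.1144] psi -37.48 gap 0.0073 F [-1.1  0.3 -1.2]
[0.045 0.104 0.015]
far shift px -1.86 -6.14 1.0
back-mid shift px -2.14 -6.71 0.71
front rim mid shift px -2.43 -7.29 0.94
clip L shift px 0.57 0.14 0.92
clip R shift px 0.29 0.14 0.79
right rim shift px -3.14 -2.0 0.76
```

Too stiff at 8 mm overlap: the tray popped up level again, with the lower trays still unmoved. I want the final departure to be a proper peel, so I'll seat it once more and use a middle overlap with the early inward push that worked.

Call:
arm_command --steps "0 -0.004 0 0; 0.005 -0.009 0 0; 0.01 -0.009 0 0; 0.015 -0.009 0 0; 0.02 -0.009 0 0; 0.024 -0.009 0 0; 0.0265 -0.009 0 0; 0.0265 -0.009 0 0" --newtons 40

```text
time_s: 20.67
ee_pos: [0.4741, -0.1386, 0.0883]
eef_rot: [[-0.0, 0.794, -0.608], [0.0, -0.608, -0.794], [-1.0, -0.0, -0.0]]
ft_force: [-3.6, 4.3, 16.7]
finger_gap: 0.0068
```

```bash
python3 cmp.py f1
```

```text
t 20.67 p [ 0.4741 -0.1386  0.0883] psi -37.46 gap 0.0068 F [-3.6  4.3 16.7]
[0.562 0.77  0.042]
far shift px 0.14 0.0 1.0
back-mid shift px -0.29 0.0 0.99
front rim mid shift px -0.29 0.29 0.95
clip L shift px 0.57 0.14 0.95
clip R shift px 0.43 0.14 0.87
right rim shift px -0.43 -6.29 0.92
```

Call:
arm_command --steps "-0.001 0 0 0; -0.001 0 0 0; -0.001 0 0 0; -0.0035 0 0 0; -0.0035 0 0 0" --gripper 0.022

```text
time_s: 21.13
ee_pos: [0.4743, -0.139, 0.0914]
eef_rot: [[0.0, 0.794, -0.608], [0.0, -0.608, -0.794], [-1.0, -0.0, -0.0]]
ft_force: [0.2, 0.5, 0.6]
finger_gap: 0.0221
```

Call:
arm_command --steps "0 0 0 0; 0 0 0 0; 0 0 0 0; 0 0 0 0; 0 0 0 0; 0 0 0 0" --gripper 0.0 --newtons 20

```text
time_s: 21.63
ee_pos: [0.4743, -0.139, 0.0913]
eef_rot: [[0.0, 0.794, -0.608], [-0.0, -0.608, -0.794], [-1.0, 0.0, -0.0]]
ft_force: [0.0, -0.5, 1.6]
finger_gap: 0.0073
```

Call:
arm_command --steps "-0.002 0.003 0 0; -0.005 0.0045 0 0; -0.008 0.0055 0 0; -0.011 0.0065 0 0; -0.011 0.0065 0 0"

```text
time_s: 22.05
ee_pos: [0.4796, -0.1431, 0.1028]
eef_rot: [[0.001, 0.794, -0.608], [-0.0, -0.608, -0.794], [-1.0, 0.001, -0.0]]
ft_force: [-2.3, 1.8, -1.5]
finger_gap: 0.0071
```

```bash
python3 cmp.py f2
```

```text
t 22.05 p [ 0.4796 -0.1431  0.1028] psi -37.48 gap 0.0071 F [-2.3  1.8 -1.5]
[ 0.265  0.432 -0.091]
far shift px -1.0 -0.14 1.0
back-mid shift px -0.71 -0.43 0.9
front rim mid shift px -1.43 -2.29 0.92
clip L shift px 0.14 0.0 0.98
clip R shift px 0.29 0.0 0.87
right rim shift px -1.86 -9.14 0.9
```

Call:
arm_command --steps "-0.003 0.001 0 0; -0.006 0.002 0 0; -0.009 0.0025 0 0; -0.012 0.0035 0 0; -0.013 0.0035 0 0"

```text
time_s: 22.52
ee_pos: [0.4827, -0.1453, 0.1159]
eef_rot: [[0.001, 0.794, -0.608], [-0.001, -0.608, -0.794], [-1.0, 0.001, -0.0]]
ft_force: [0.1, 0.1, -0.8]
finger_gap: 0.007
```

```bash
python3 cmp.py f3
```

```text
t 22.52 p [ 0.4827 -0.1453  0.1159] psi -37.46 gap 0.007 F [ 0.1  0.1 -0.8]
[-0.042  0.034  0.   ]
far shift px -1.86 -4.43 1.0
back-mid shift px -1.86 -5.43 0.72
front rim mid shift px -3.0 -6.29 0.92
clip L shift px 0.43 0.0 0.93
clip R shift px 0.29 0.29 0.86
right rim shift px -3.14 -1.57 0.72
```

The far corner came up about 11 mm by the time the ear was at 25 mm, so that was not a clean peel. Only the ~4 mm overlap brisk peel kept the corner down. I'll repeat that one and keep 20 N afterwards; raising the force was what spoiled the level.

Call:
arm_command --steps "0 -0.004 0 0; 0.005 -0.0105 0 0; 0.01 -0.0105 0 0; 0.015 -0.0105 0 0; 0.02 -0.0105 0 0; 0.024 -0.0105 0 0; 0.0265 -0.0105 0 0; 0.0265 -0.0105 0 0" --newtons 40

```text
time_s: 23.23
ee_pos: [0.4735, -0.1382, 0.0901]
eef_rot: [[0.0, 0.794, -0.608], [0.0, -0.608, -0.794], [-1.0, -0.0, -0.0]]
ft_force: [-8.9, 4.7, 33.6]
finger_gap: 0.0057
```

Call:
arm_command --steps "-0.001 0 0 0; -0.001 0 0 0; -0.001 0 0 0; -0.0035 0 0 0; -0.0035 0 0 0" --gripper 0.022

```text
time_s: 23.65
ee_pos: [0.4738, -0.1387, 0.0923]
eef_rot: [[-0.0, 0.794, -0.608], [0.0, -0.608, -0.794], [-1.0, -0.0, -0.0]]
ft_force: [0.4, -0.4, 0.3]
finger_gap: 0.0219
```

```bash
python3 cmp.py f4; python3 -c "
from h import *
rel((.4742,-.139,.0928,-37.5))"
```

```text
t 23.65 p [ 0.4738 -0.1387  0.0923] psi -37.47 gap 0.0219 F [ 0.4 -0.4  0.3]
[-0.005  0.065 -0.027]
far shift px 0.14 0.14 1.0
back-mid shift px -0.29 0.14 0.98
front rim mid shift px -0.43 0.43 0.9
clip L shift px 0.43 0.0 0.96
clip R shift px 0.29 0.14 0.85
right rim shift px 1.0 -6.14 0.82
t 23.7 p [ 0.4738 -0.1387  0.0922] psi -37.47 gap 0.0221 F [-0.4 -0.2 -0.5]
[-0.0006  0.0005  0.    ] turn 0.01
```

Call:
arm_command --steps "-0.001 0.0005 0 0; -0.001 0.0005 0 0; -0.001 0.0005 0 0; -0.001 0.0005 0 0; -0.001 0.0005 0 0; -0.001 0.0005 0 0; -0.001 0.0005 0 0" --gripper 0.0 --newtons 20

```text
time_s: 24.28
ee_pos: [0.4742, -0.139, 0.0933]
eef_rot: [[0.0, 0.794, -0.608], [0.0, -0.608, -0.794], [-1.0, 0.0, -0.0]]
ft_force: [-1.4, -0.4, 2.4]
finger_gap: 0.0065
```

Call:
arm_command --steps "-0.013 0.004 0 0; -0.025 0.008 0 0; -0.025 0.008 0 0; -0.025 0.008 0 0"

```text
time_s: 24.62
ee_pos: [0.4806, -0.1438, 0.1183]
eef_rot: [[0.001, 0.794, -0.608], [-0.0, -0.608, -0.794], [-1.0, 0.001, -0.0]]
ft_force: [-0.8, 1.3, 0.4]
finger_gap: 0.0068
```

```bash
python3 cmp.py f5
```

```text
t 24.62 p [ 0.4806 -0.1438  0.1183] psi -37.47 gap 0.0068 F [-0.8  1.3  0.4]
[0.38  0.11  0.064]
far shift px -0.86 -1.43 0.99
back-mid shift px 3.14 -2.86 0.62
front rim mid shift px -3.14 -4.86 0.92
clip L shift px 0.43 0.0 0.96
clip R shift px 0.43 0.14 0.84
right rim shift px -3.14 -6.71 0.83
```

A good peel: the ear is up 25 mm, the far corner is within about 3 mm of its seat, and the clips are unmoved. Now I lift away at the same gentle grip.

Call:
arm_command --steps "-0.006 0 0 0; -0.013 0 0 0; -0.02 0 0 0; -0.028 0 0 0; -0.036 0 0 0; -0.045 0 0 0; -0.045 0 0 0; -0.045 0 0 0"

```text
time_s: 25.33
ee_pos: [0.4807, -0.1439, 0.1639]
eef_rot: [[0.001, 0.794, -0.608], [-0.0, -0.608, -0.794], [-1.0, 0.001, -0.0]]
ft_force: [-0.0, -1.0, -0.8]
finger_gap: 0.0067
```

```bash
python3 cmp.py f6
cat > tilt.py <<'E'
from h import *
from scipy.optimize import least_squares
from scipy.spatial.transform import Rotation as Ro
import sys
# match far-corner and front-left-corner patches from the seated picture (d7/c3 era) -> tray tilt about tool z through the grip
E
python3 - <<'E'
from h import *
s=bot.sense(); im=eyes.get_image("side")
for l in("tray","ear","far_corner"):
    print(l,[(np.round(r["pixel"],1).tolist(),round(r["conf"],2)) for r in models.place_of(l,"side")[:4]])
R=np.array(s["eef_rot"]);p=s["ee_pos"]
# predicted pixels vs tilt angle; grip: TCP sits 39 mm above rim underside on ear mid-plane
yaw=-.0153; T0=Ro.from_euler("z",yaw).as_matrix()
for deg in(-2,0,2,4,6,8,10,12):
    A=Ro.from_rotvec(R[:,2]*np.radians(deg)).as_matrix()@T0
    o=p-A@np.array([-.056,.0415,.039])
    w=lambda q:o+A@np.array(q)
    print(deg,"far",proj(im,w((.065,-.05,.004))).round(1),"fl",proj(im,w((.065,.05,.004))).round(1),"origin",proj(im,w((0,0,0))).round(1),"earpt",proj(im,w((-.056,.0415,.026))).round(1), "farz-earz mm",round(1000*(w((.063,-.048,0))-w((-.056,.0415,0)))[2],1))
a=cv2.imread("pics/c5.png",0); b=cv2.cvtColor(cv2.resize(im["color"][100:240,280:380],None,fx=7,fy=7,interpolation=cv2.INTER_CUBIC),cv2.COLOR_RGB2GRAY)
t=a[271-28:271+28,210-28:210+28]; r=cv2.matchTemplate(b[:420+420],t,cv2.TM_CCOEFF_NORMED);_,m,_,l=cv2.minMaxLoc(r)
print("far seen",280+(l[0]+28)/7,100+(l[1]+28)/7,m)
E
```

```text
t 25.33 p [ 0.4807 -0.1439  0.1639] psi -37.47 gap 0.0067 F [-0.  -1.  -0.8]
[0.036 0.    0.016]
far shift px 3.14 -5.29 0.6
back-mid shift px -3.14 -6.43 0.71
front rim mid shift px -1.0 4.57 0.56
clip L shift px 0.29 0.0 0.96
clip R shift px 0.57 0.29 0.85
right rim shift px -2.14 -2.14 0.74
tray [([327.1, 195.4], 0.87), ([400.2, 239.7], 0.82), ([394.6, 164.8], 0.78)]
ear [([341.2, 199.1], 0.97), ([381.2, 156.4], 0.9)]
far_corner [([379.5, 252.6], 0.73), ([417.8, 158.4], 0.7), ([310.4, 184.7], 0.62)]Traceback (most recent call last):
  File "<stdin>", line 7, in <module>
NameError: name 'Ro' is not defined. Did you mean: 'R'?
```

```bash
cat > tilt.py <<'E'
from h import *
from scipy.spatial.transform import Rotation as Ro
import sys
dz=float(sys.argv[1]); t0=np.radians(float(sys.argv[2]) if len(sys.argv)>2 else -.88)
s=bot.sense(); im=eyes.get_image("side"); save(im,"t%.2f.png"%s["time_s"])
R=np.array(s["eef_rot"]);p=s["ee_pos"]; rel()
T0=Ro.from_euler("z",t0).as_matrix()
for deg in(-4,0,4,8,12):
    A=Ro.from_rotvec(R[:,2]*np.radians(deg)).as_matrix()@T0
    o=p-A@np.array([-.056,.0415,dz]); w=lambda q:o+A@np.array(q)
    print(deg,*[(n,proj(im,w(q)).round(1)[0].tolist()) for n,q in dict(far=(.065,-.05,.004),fl=(.065,.05,.004),br=(-.065,-.05,.004),origin=(0,0,0),ear=(-.056,.0415,.026),farc=(.063,-.048,0)).items()],round(1000*(w((.063,-.048,0))-w((-.056,.0415,0)))[2]),o.round(3))
for l in("tray","ear","far_corner"):
    print(l,[(np.round(r["pixel"],1).tolist(),round(r["conf"],2)) for r in models.place_of(l,"side")[:3]])
for r in models.outline_of("tray","side")[:3]:
    m=r["pixels"].astype(np.uint8); c=max(cv2.findContours(m,0,1)[0],key=cv2.contourArea); print("outline",r["pixel"],round(r["conf"],2),cv2.approxPolyDP(c,2.,True).reshape(-1,2).tolist())
E
python3 tilt.py .039
```

```text
t 25.63 p [ 0.4804 -0.1438  0.1629] psi -37.47 gap 0.0068 F [-0.8 -0.6 -0.8]
-4 ('far', [308.7, 181.4]) ('fl', [298.6, 198.5]) ('br', [351.4, 186.0]) ('origin', [325.4, 193.4]) ('ear', [340.5, 195.0]) ('farc', [309.3, 183.0]) -10 [ 0.533 -0.184  0.119]
0 ('far', [308.2, 178.0]) ('fl', [298.1, 196.3]) ('br', [350.8, 184.7]) ('origin', [324.8, 191.6]) ('ear', [340.3, 194.9]) ('farc', [308.6, 179.6]) 0 [ 0.536 -0.186  0.124]
4 ('far', [307.7, 174.6]) ('fl', [297.6, 194.0]) ('br', [350.4, 183.4]) ('origin', [324.3, 189.7]) ('ear', [340.1, 194.7]) ('farc', [308.1, 176.3]) 10 [ 0.538 -0.188  0.129]
8 ('far', [307.4, 171.3]) ('fl', [297.2, 191.8]) ('br', [349.9, 182.1]) ('origin', [323.8, 187.9]) ('ear', [339.9, 194.5]) ('farc', [307.8, 173.0]) 21 [ 0.54  -0.189  0.134]
12 ('far', [307.3, 168.1]) ('fl', [296.8, 189.6]) ('br', [349.6, 180.7]) ('origin', [323.4, 186.1]) ('ear', [339.7, 194.4]) ('farc', [307.6, 169.7]) 31 [ 0.541 -0.19   0.139]
tray [([394.4, 163.9], 0.89), ([398.0, 240.1], 0.87), ([323.3, 194.7], 0.77)]
ear [([379.5, 158.9], 0.86), ([343.0, 199.4], 0.68), ([416.0, 225.2], 0.55)]
far_corner [([379.9, 251.9], 0.92), ([310.7, 183.6], 0.86)]
outline [322.3, 191.8] 0.82 [[301, 199], [307, 204], [340, 207], [349, 189], [339, 193], [328, 186], [309, 186]]
outline [399.8, 239.4] 0.73 [[419, 219], [413, 217], [409, 226], [384, 224], [381, 251], [389, 257], [414, 255]]
outline [392.3, 162.6] 0.73 [[376, 156], [375, 166], [393, 176], [409, 166], [407, 156], [395, 151], [382, 159]]
```

The tray hangs about 6-8 deg low at the far corner: far_corner at (310.6,184), against (308.6,179.6) if level. I'll level it by gently pressing its far floor corner on the fixed steel guide top (z 79 mm).

```bash
python3 -c "
from h import *
rel((.4243,-.1788,.168,-37.5),(.4243,-.1788,.154,-37.5))"
```

```text
t 25.83 p [ 0.4806 -0.1439  0.1631] psi -37.47 gap 0.0068 F [ 0.7 -0.2 -1.5]
[-0.0049 -0.0234  0.0619] turn 0.01
[ 0.0091 -0.0234  0.062 ] turn 0.01
```

Call:
arm_command --steps "-0.006 -0.003 0.008 0; -0.006 -0.008 0.02 0; -0.006 -0.013 0.033 0; -0.006 -0.018 0.046 0; -0.006 -0.022 0.058 0; -0.006 -0.0234 0.062 0; -0.006 -0.0234 0.062 0; -0.003 -0.0234 0.062 0; 0 -0.0234 0.062 0; 0 -0.0234 0.062 0"

```text
time_s: 26.67
ee_pos: [0.4244, -0.1785, 0.1626]
eef_rot: [[-0.001, 0.794, -0.608], [0.001, -0.608, -0.794], [-1.0, -0.001, -0.0]]
ft_force: [-0.0, 0.0, -1.7]
finger_gap: 0.0072
```

Call:
arm_command --steps "0.003 0 0 0; 0.006 -0.001 0 0; 0.009 -0.002 0 0; 0.012 -0.003 0 0; 0.012 -0.003 0 0"

```text
time_s: 27.08
ee_pos: [0.4216, -0.1767, 0.1507]
eef_rot: [[-0.001, 0.794, -0.608], [0.001, -0.608, -0.794], [-1.0, -0.001, 0.0]]
ft_force: [0.3, 0.2, 0.1]
finger_gap: 0.0073
```

```bash
python3 tilt.py .039 | grep -v "outline\|^12\|^8"
```

```text
t 27.13 p [ 0.4218 -0.1768  0.151 ] psi -37.46 gap 0.0068 F [ 0.2  0.8 -0.5]
-4 ('far', [330.6, 181.9]) ('fl', [321.6, 198.8]) ('br', [373.1, 186.5]) ('origin', [347.7, 193.8]) ('ear', [363.4, 195.4]) ('farc', [331.1, 183.5]) -10 [ 0.475 -0.217  0.107]
0 ('far', [330.0, 178.5]) ('fl', [321.0, 196.6]) ('br', [372.6, 185.2]) ('origin', [347.1, 192.0]) ('ear', [363.2, 195.2]) ('farc', [330.5, 180.1]) 0 [ 0.477 -0.219  0.112]
4 ('far', [329.7, 175.2]) ('fl', [320.6, 194.4]) ('br', [372.1, 183.9]) ('origin', [346.6, 190.2]) ('ear', [363.0, 195.1]) ('farc', [330.1, 176.8]) 10 [ 0.479 -0.221  0.117]
tray [([394.5, 239.5], 0.93), ([348.5, 194.0], 0.92), ([392.9, 160.4], 0.82)]
ear [([379.4, 158.7], 0.9), ([416.7, 224.3], 0.64), ([365.2, 195.3], 0.58)]
far_corner [([381.5, 255.2], 0.97), ([418.5, 158.3], 0.92), ([333.5, 183.1], 0.68)]
```

Contact: the weight is off the wrist and the tilt is now about -4 deg. I go on down to level.

Call:
arm_command --steps "0.003 -0.001 0 0; 0.006 -0.002 0 0; 0.009 -0.003 0 0; 0.012 -0.004 0 0; 0.015 -0.004 0 0; 0.015 -0.004 0 0; 0.015 -0.004 0 0"

```text
time_s: 27.92
ee_pos: [0.4187, -0.1745, 0.1361]
eef_rot: [[-0.0, 0.794, -0.608], [0.0, -0.608, -0.794], [-1.0, -0.0, -0.0]]
ft_force: [-0.2, 0.3, 1.0]
finger_gap: 0.0064
```

```bash
python3 tilt.py .039 | grep -v "^12\|^8"
```

```text
t 27.97 p [ 0.4188 -0.1746  0.1363] psi -37.47 gap 0.0066 F [-0.8  0.4  1.3]
-4 ('far', [331.3, 186.5]) ('fl', [322.3, 203.6]) ('br', [373.6, 191.1]) ('origin', [348.3, 198.4]) ('ear', [364.0, 200.2]) ('farc', [331.8, 188.0]) -10 [ 0.472 -0.215  0.092]
0 ('far', [330.7, 183.2]) ('fl', [321.8, 201.3]) ('br', [373.1, 189.8]) ('origin', [347.8, 196.6]) ('ear', [363.8, 200.1]) ('farc', [331.2, 184.7]) 0 [ 0.474 -0.217  0.097]
4 ('far', [330.4, 179.9]) ('fl', [321.3, 199.1]) ('br', [372.7, 188.5]) ('origin', [347.3, 194.9]) ('ear', [363.6, 199.9]) ('farc', [330.8, 181.5]) 10 [ 0.476 -0.218  0.102]
tray [([343.7, 196.5], 0.91), ([392.6, 161.4], 0.7), ([398.9, 240.6], 0.55)]
ear [([416.0, 223.5], 0.8), ([365.7, 203.0], 0.67), ([379.1, 157.9], 0.63)]
far_corner [([418.2, 160.8], 0.76), ([377.2, 252.4], 0.72), ([331.6, 182.3], 0.67)]
outline [344.5, 198.2] 0.91 [[322, 200], [328, 205], [360, 211], [367, 206], [369, 197], [362, 198], [356, 187], [331, 183]]
outline [399.9, 236.3] 0.8 [[418, 220], [413, 218], [409, 227], [385, 225], [380, 250], [390, 255], [414, 254]]
outline [329.3, 231.3] 0.72 [[358, 215], [352, 214], [345, 229], [340, 232], [304, 227], [298, 222], [291, 236], [347, 245]]
```

Call:
arm_command --steps "0.003 -0.001 0 0; 0.005 -0.001 0 0; 0.005 -0.001 0 0; 0 0 0 0; -0.007 0 0 0; -0.014 0 0 0; -0.022 0 0 0; -0.022 0 0 0; -0.022 0 0 0; -0.022 0 0 0"

```text
time_s: 29.0
ee_pos: [0.4186, -0.1745, 0.1584]
eef_rot: [[0.0, 0.794, -0.608], [-0.0, -0.608, -0.794], [-1.0, 0.0, -0.0]]
ft_force: [-0.3, 0.7, -1.6]
finger_gap: 0.0069
```

```bash
python3 tilt.py .039 | grep -v "^12\|^8"
```

```text
t 29.05 p [ 0.4186 -0.1745  0.1582] psi -37.47 gap 0.0071 F [-0.1 -0.4 -2. ]
-4 ('far', [331.4, 180.3]) ('fl', [322.4, 197.2]) ('br', [374.1, 184.8]) ('origin', [348.6, 192.1]) ('ear', [364.4, 193.7]) ('farc', [331.9, 181.8]) -10 [ 0.472 -0.215  0.115]
0 ('far', [330.9, 176.9]) ('fl', [321.8, 194.9]) ('br', [373.6, 183.5]) ('origin', [348.0, 190.3]) ('ear', [364.2, 193.6]) ('farc', [331.3, 178.5]) 0 [ 0.474 -0.217  0.119]
4 ('far', [330.5, 173.6]) ('fl', [321.4, 192.7]) ('br', [373.1, 182.2]) ('origin', [347.5, 188.5]) ('ear', [364.0, 193.4]) ('farc', [330.9, 175.2]) 10 [ 0.476 -0.218  0.124]
tray [([398.0, 238.8], 0.92), ([347.6, 190.3], 0.73), ([397.6, 161.9], 0.61)]
ear [([381.2, 155.4], 0.92), ([414.7, 225.2], 0.86), ([363.9, 197.1], 0.69)]
far_corner [([417.0, 158.8], 0.92), ([379.7, 253.1], 0.72)]
outline [398.6, 239.2] 0.58 [[419, 219], [413, 216], [409, 226], [384, 225], [381, 252], [402, 257], [414, 256]]
outline [394.6, 162.1] 0.57 [[393, 151], [381, 159], [379, 164], [386, 173], [396, 177], [412, 164], [410, 156]]
```

```bash
ls pics | grep ^t2
cat > tm.py <<'E'
import cv2,sys
a=cv2.imread("pics/"+sys.argv[1],0);b=cv2.imread("pics/"+sys.argv[2],0)
k=5; up=lambda i:cv2.resize(i,None,fx=k,fy=k,interpolation=cv2.INTER_CUBIC)
A,B=up(a),up(b); dx,dy=int(sys.argv[3]),int(sys.argv[4])
pts=[tuple(map(int,q.split(","))) for q in sys.argv[5:]]
for x,y in pts:
    t=A[(y-5)*k:(y+6)*k,(x-5)*k:(x+6)*k]; x0,y0=x+dx-12,y+dy-14
    w=B[y0*k:(y0+29)*k,x0*k:(x0+25)*k]
    r=cv2.matchTemplate(w,t,cv2.TM_CCOEFF_NORMED);_,m,_,l=cv2.minMaxLoc(r)
    print((x,y),"->",x0+l[0]/k+5,y0+l[1]/k+5,round(m,2))
E
python3 tm.py t27.97.png t29.05.png 0 -6 331,184 322,201 342,206 356,208 345,185
```

```text
t25.58.png
t27.08.png
t27.92.png
t29.00.png[ WARN:0@0.010] global loadsave.cpp:275 findDecoder imread_('pics/t27.97.png'): can't open/read file: check file path/integrity
[ WARN:0@0.010] global loadsave.cpp:275 findDecoder imread_('pics/t29.05.png'): can't open/read file: check file path/integrity
Traceback (most recent call last):
  File "tm.py", line 4, in <module>
    A,B=up(a),up(b); dx,dy=int(sys.argv[3]),int(sys.argv[4])
        ~~^^^
  File "tm.py", line 3, in <lambda>
    k=5; up=lambda i:cv2.resize(i,None,fx=k,fy=k,interpolation=cv2.INTER_CUBIC)
                     ~~~~~~~~~~^^^^^^^^^^^^^^^^^^^^^^^^^^^^^^^^^^^^^^^^^^^^^^^^
cv2.error: OpenCV(4.12.0) /io/opencv/modules/imgproc/src/resize.cpp:4208: error: (-215:Assertion failed) !ssize.empty() in function 'resize'
```

```bash
python3 tm.py t27.92.png t29.00.png 0 -6 331,184 322,201 342,206 356,208 345,185
```

```text
(331, 184) -> 331.4 180.0 1.0
(322, 201) -> 321.2 200.6 0.83
(342, 206) -> 337.4 200.2 0.88
(356, 208) -> 356.0 202.2 0.97
(345, 185) -> 340.8 180.0 1.0
```

It sagged back to about -2.7 deg after the overshoot. I'll press again with more overshoot.

Call:
arm_command --steps "0.008 0 0 0; 0.016 0 0 0; 0.022 -0.001 0 0; 0.026 -0.002 0 0; 0.03 -0.003 0 0; 0.033 -0.004 0 0; 0.035 -0.004 0 0; 0.035 -0.004 0 0; 0.028 -0.003 0 0; 0.02 -0.001 0 0"

```text
time_s: 30.08
ee_pos: [0.4179, -0.174, 0.1387]
eef_rot: [[-0.001, 0.794, -0.608], [0.0, -0.608, -0.794], [-1.0, -0.001, -0.0]]
ft_force: [0.3, 0.4, -1.7]
finger_gap: 0.007
```

Call:
arm_command --steps "-0.006 0 0 0; -0.013 0 0 0; -0.02 0 0 0; -0.02 0 0 0; -0.02 0 0 0; -0.02 0 0 0"

```text
time_s: 30.58
ee_pos: [0.4178, -0.1739, 0.1583]
eef_rot: [[0.0, 0.794, -0.608], [0.0, -0.608, -0.794], [-1.0, -0.0, -0.0]]
ft_force: [-0.4, -0.2, -1.1]
finger_gap: 0.0072
```

```bash
python3 tilt.py .039 | grep -v "^12\|^8\|^-4"; f=$(ls -t pics/t*.png|head -1); python3 tm.py t27.92.png $(basename $f) 0 -6 331,184 356,208 345,185
```

```text
t 30.63 p [ 0.4178 -0.1738  0.1581] psi -37.47 gap 0.0068 F [ 0.1 -0.5 -1.6]
0 ('far', [331.1, 177.1]) ('fl', [322.1, 195.1]) ('br', [373.8, 183.7]) ('origin', [348.2, 190.5]) ('ear', [364.4, 193.8]) ('farc', [331.5, 178.7]) 0 [ 0.473 -0.216  0.119]
4 ('far', [330.7, 173.7]) ('fl', [321.6, 192.9]) ('br', [373.3, 182.4]) ('origin', [347.7, 188.7]) ('ear', [364.2, 193.6]) ('farc', [331.1, 175.3]) 10 [ 0.475 -0.218  0.124]
tray [([397.6, 241.2], 0.91), ([349.5, 191.2], 0.77), ([395.5, 162.2], 0.56)]
ear [([415.0, 224.5], 0.88), ([377.7, 158.9], 0.7), ([363.5, 198.1], 0.61)]
far_corner [([379.2, 251.8], 0.94), ([330.1, 174.0], 0.73), ([417.4, 159.4], 0.61)]
outline [347.2, 189.9] 0.96 [[322, 192], [328, 198], [360, 205], [368, 200], [370, 190], [364, 192], [359, 189], [355, 180], [331, 176]]
outline [398.8, 238.5] 0.71 [[419, 219], [412, 217], [409, 227], [385, 224], [380, 251], [388, 255], [414, 255]]
(331, 184) -> 331.2 177.2 1.0
(356, 208) -> 356.2 201.8 0.97
(345, 185) -> 350.0 179.2 1.0
```

Level within about 1 deg now (far corner row 177.2, against 177.1 expected). Next is a refined pan centre before transport.

Run:
```python
from h import *
im=eyes.get_image("side")
r=[q for q in models.outline_of("catch_pan","side") if abs(q["pixel"][0]-295)<25 and abs(q["pixel"][1]-308)<25]
m=r[0]["pixels"]; ys,xs=np.where(m); print(r[0]["conf"],m.sum(),xs.min(),xs.max(),ys.min(),ys.max())
best=[]
for tp in(1.,.85,.75):
  for yaw in np.radians(np.arange(-44,46,4)):
    for x in np.arange(.49,.54,.004):
      for y in np.arange(.165,.215,.004):
        c,s=np.cos(yaw),np.sin(yaw)
        P=[[x+c*a*k-s*b*k,y+s*a*k+c*b*k,z] for a in(.0635,-.0635) for b in(.07,-.07) for z,k in((0,tp),(.037,1))]
        g=np.zeros(m.shape,np.uint8); cv2.fillConvexPoly(g,cv2.convexHull(proj(im,P).astype(np.float32)).round().astype(int),1)
        best.append(((m&(g>0)).sum()/(m|(g>0)).sum(),tp,np.degrees(yaw),x,y))
best.sort(reverse=True); print(np.round(best[:5],3)); b=np.mean([q[3:] for q in best[:20]],0); print(b)
rel((.47,.03,.188,-37.5),(b[0]-.0553,b[1]+.0424,.188,-37.5))
```

```text
0.89 2041 269 321 286 329
[[ 0.863  0.75  24.     0.514  0.193]
 [ 0.859  0.75  24.     0.514  0.201]
 [ 0.858  0.75  16.     0.514  0.197]
 [ 0.858  0.75  16.     0.514  0.193]
 [ 0.857  0.75  24.     0.51   0.201]]
[0.5132 0.196 ]
t 30.93 p [ 0.4179 -0.1739  0.1581] psi -37.47 gap 0.0064 F [-0.5  0.1 -2. ]
[-0.0299 -0.0827 -0.1936] turn 0.01
[-0.0298 -0.2191 -0.3516] turn 0.01
```

Call:
arm_command --steps "-0.006 -0.002 -0.004 0; -0.013 -0.006 -0.014 0; -0.02 -0.012 -0.028 0; -0.026 -0.019 -0.045 0; -0.03 -0.027 -0.063 0; -0.03 -0.035 -0.081 0; -0.03 -0.043 -0.1 0; -0.03 -0.051 -0.118 0; -0.03 -0.058 -0.137 0; -0.03 -0.066 -0.155 0"

```text
time_s: 31.77
ee_pos: [0.4601, -0.009, 0.1891]
eef_rot: [[0.001, 0.794, -0.608], [0.0, -0.608, -0.794], [-1.0, 0.001, -0.001]]
ft_force: [-0.6, -0.6, -1.4]
finger_gap: 0.0067
```

```bash
python3 -c "
from h import *
rel((.4577,.2365,.188,-37.5))"
```

```text
t 31.77 p [ 0.4601 -0.009   0.1891] psi -37.45 gap 0.0067 F [-0.6 -0.6 -1.4]
[ 0.0011 -0.1512 -0.1934] turn 0.01
```

Call:
arm_command --steps "0 -0.012 -0.016 0; 0 -0.026 -0.034 0; 0 -0.041 -0.053 0; 0 -0.057 -0.073 0; 0 -0.073 -0.093 0; 0 -0.089 -0.113 0; 0 -0.104 -0.133 0; 0 -0.118 -0.151 0; 0 -0.129 -0.165 0; 0 -0.138 -0.176 0"

```text
time_s: 32.6
ee_pos: [0.4568, 0.2152, 0.1891]
eef_rot: [[0.001, 0.794, -0.607], [0.0, -0.607, -0.794], [-1.0, 0.0, -0.001]]
ft_force: [0.4, 0.0, -2.3]
finger_gap: 0.0067
```

Call:
arm_command --steps "0 -0.006 -0.008 0; 0 -0.01 -0.013 0; 0 -0.013 -0.017 0; 0 -0.013 -0.017 0; 0 -0.013 -0.017 0; 0 -0.013 -0.017 0"

```text
time_s: 33.1
ee_pos: [0.4574, 0.2338, 0.1884]
eef_rot: [[-0.0, 0.793, -0.609], [-0.0, -0.609, -0.793], [-1.0, -0.0, 0.0]]
ft_force: [-0.6, -0.2, -0.5]
finger_gap: 0.0069
```

```bash
python3 tilt.py .039; python3 -c "
from h import *
rel((.4577,.2365,.188,-37.5))"; python3 cmp.py g1 | grep clip
```

```text
t 33.15 p [0.4575 0.2337 0.1884] psi -37.51 gap 0.0067 F [ 0.5  0.2 -0.7]
-4 ('far', [276.1, 254.4]) ('fl', [262.0, 279.3]) ('br', [327.0, 261.6]) ('origin', [295.1, 271.6]) ('ear', [312.3, 277.0]) ('farc', [276.8, 256.3]) -10 [0.51  0.193 0.145]
0 ('far', [275.3, 250.5]) ('fl', [261.3, 276.6]) ('br', [326.3, 260.0]) ('origin', [294.4, 269.5]) ('ear', [312.0, 276.8]) ('farc', [275.9, 252.4]) 0 [0.513 0.191 0.149]
4 ('far', [274.7, 246.7]) ('fl', [260.6, 274.1]) ('br', [325.8, 258.4]) ('origin', [293.7, 267.3]) ('ear', [311.8, 276.6]) ('farc', [275.2, 248.6]) 10 [0.515 0.19  0.154]
8 ('far', [274.2, 243.0]) ('fl', [260.0, 271.5]) ('br', [325.3, 256.9]) ('origin', [293.1, 265.2]) ('ear', [311.6, 276.4]) ('farc', [274.6, 244.9]) 21 [0.517 0.189 0.159]
12 ('far', [273.9, 239.4]) ('fl', [259.6, 269.0]) ('br', [324.8, 255.3]) ('origin', [292.6, 263.1]) ('ear', [311.3, 276.1]) ('farc', [274.2, 241.3]) 31 [0.518 0.187 0.165]
tray [([394.7, 161.8], 0.96), ([399.0, 239.9], 0.6), ([294.8, 265.0], 0.56)]
ear [([378.5, 161.1], 0.61), ([415.1, 224.3], 0.59)]
far_corner [([380.0, 252.9], 0.95), ([416.8, 158.3], 0.7), ([275.3, 251.0], 0.64)]
outline [399.3, 241.6] 0.82 [[419, 219], [412, 217], [409, 226], [385, 224], [381, 251], [402, 257], [413, 255]]
outline [288.4, 269.5] 0.78 [[261, 273], [269, 280], [309, 288], [316, 283], [323, 264], [319, 266], [319, 272], [311, 276], [304, 269], [301, 255], [275, 249]]
outline [392.7, 164.6] 0.66 [[377, 168], [395, 176], [403, 172], [415, 159], [392, 152], [378, 163]]
t 33.35 p [0.4575 0.2339 0.1883] psi -37.5 gap 0.0067 F [-0.3 -0.3 -0.9]
[ 0.0003 -0.0014 -0.0022] turn -0.0
clip L shift px 3.14 -9.29 0.66
clip R shift px 2.14 0.43 0.49
```

```bash
for p in "311,229" "331,232" "295,233" "347,243" "322,236" "300,222"; do python3 tm.py f6.png g1.png 0 0 $p; done
python3 - <<'E'
from h import *
im=eyes.get_image("side")
for l in("lower_stack","holder","knob","tin","cyl_a"): print(l,[(np.round(r["pixel"],1).tolist(),round(r["conf"],2)) for r in models.place_of(l,"side")[:2]])
# rim corner refine: gradient edges along predicted rim lines of the hanging tray
g=cv2.GaussianBlur(im["color"],(0,0),.8).astype(float).mean(2)
for c in range(264,304,6): print(c,"front/back col profile",[int(v) for v in g[244:294:2,c]])
E
```

```text
(311, 229) -> 311.2 220.8 0.67
(331, 232) -> 333.8 233.0 0.53
(295, 233) -> 301.6 225.6 0.62
(347, 243) -> 347.0 243.0 1.0
(322, 236) -> 329.0 238.0 0.42
(300, 222) -> 300.6 225.4 0.66
lower_stack [([326.6, 223.7], 0.83)]
holder [([327.6, 225.9], 0.66)]
knob []
tin [([253.6, 271.5], 0.55)]
cyl_a []
264 front/back col profile [66, 67, 69, 68, 68, 67, 75, 115, 156, 147, 115, 114, 149, 184, 191, 193, 161, 83, 68, 69, 67, 67, 67, 66, 66]
270 front/back col profile [73, 76, 77, 73, 77, 91, 135, 195, 228, 210, 194, 184, 168, 153, 155, 186, 191, 161, 113, 77, 74, 72, 71, 87, 153]
276 front/back col profile [88, 82, 115, 219, 244, 236, 217, 197, 187, 184, 189, 203, 202, 193, 197, 198, 195, 186, 146, 92, 76, 76, 93, 164, 187]
282 front/back col profile [85, 92, 101, 170, 237, 210, 189, 187, 193, 233, 252, 251, 225, 199, 196, 197, 196, 194, 176, 131, 93, 89, 136, 180, 186]
288 front/back col profile [100, 89, 76, 90, 202, 234, 196, 187, 187, 204, 244, 252, 226, 199, 197, 196, 197, 197, 192, 162, 111, 90, 185, 214, 192]
294 front/back col profile [101, 105, 107, 112, 148, 231, 222, 190, 186, 188, 220, 248, 221, 198, 197, 196, 197, 197, 195, 187, 149, 132, 212, 220, 219]
300 front/back col profile [52, 47, 46, 48, 60, 161, 233, 199, 180, 180, 186, 219, 204, 187, 183, 182, 182, 188, 191, 189, 176, 171, 228, 222, 222]
```

```bash
cat > fit2.py <<'E'
from h import *
from scipy.spatial.transform import Rotation as Ro
from scipy.ndimage import map_coordinates as mc
s=bot.sense(); im=eyes.get_image("side"); R=np.array(s["eef_rot"]);p=s["ee_pos"]
g=cv2.GaussianBlur(im["color"],(0,0),.8).astype(float).mean(2)
T0=Ro.from_euler("z",-.0153).as_matrix()
def edges(a,b,dz=.039):
    A=Ro.from_rotvec(R[:,2]*np.radians(a)).as_matrix()@Ro.from_rotvec(R[:,1]*np.radians(b)).as_matrix()@T0
    o=p-A@np.array([-.056,.0415,dz]); return o,A
def score(a,b,dx=0,dy=0):
    o,A=edges(a,b); t=np.linspace(.1,.9,30)[:,None]; tot=0
    cen=proj(im,o+A@np.array([0,0,.004]))[0]
    for q0,q1,lo,hi in(((.065,-.05,.004),(.065,.05,.004),.05,.95),((.065,-.05,.004),(-.065,-.05,.004),.05,.45),((.065,.05,.0),(-.03,.05,.0),.05,.9)):
        tt=lo+(hi-lo)*t; P=proj(im,(o+np.array(q0)@A.T)*(1-tt)+(o+np.array(q1)@A.T)*tt)+[dx,dy]
        d=P[-1]-P[0]; n=np.array([-d[1],d[0]])/np.linalg.norm(d); n*=np.sign((P.mean(0)-cen)@n)
        v=lambda k:mc(g,[(P+n*k)[:,1],(P+n*k)[:,0]],order=1)
        tot+=np.clip(v(-1)-v(1),-40,60).mean()
    return tot
r=sorted([(score(a,b,dx,dy),a,b,dx,dy) for a in np.arange(-6,9,1.) for b in np.arange(-10,11,1.) for dx in(-1,0,1) for dy in(-1,0,1)],reverse=True)
print(np.round(r[:8],1)); a,b=np.mean([q[1:3] for q in r[:10]],0); o,A=edges(a,b); print("tilt",a,"twist",b,"origin",o.round(4),"deg off level",np.degrees(np.arccos(A[2,2])).round(1))
# lower stack against the untouched picture
s0=cv2.imread("pics/side0.png",0); b0=cv2.cvtColor(im["color"],cv2.COLOR_RGB2GRAY)
e=lambda i:cv2.Canny(cv2.resize(i,None,fx=4,fy=4,interpolation=cv2.INTER_CUBIC),40,120).astype(np.float32)
k=4;S,B=[cv2.GaussianBlur(e(i),(0,0),3) for i in(s0,b0)]
for x,y,w,h in((305,226,14,14),(325,228,14,14),(300,226,40,16)):
    t=S[y*k:(y+h)*k,x*k:(x+w)*k]; W=B[(y-5)*k:(y+h+5)*k,(x-5)*k:(x+w+5)*k]; m=cv2.minMaxLoc(cv2.matchTemplate(W,t,cv2.TM_CCOEFF_NORMED)); print("stack",(x,y),m[3][0]/k-5,m[3][1]/k-5,round(m[1],2))
E
python3 fit2.py
```

```text
[[164.2   4.   -1.    0.    1. ]
 [164.    4.   -2.    0.    1. ]
 [163.7   3.    3.    1.    1. ]
 [163.6   3.    1.    0.    1. ]
 [163.5   3.    0.    0.    1. ]
 [163.4   3.    2.    1.    1. ]
 [163.4   4.    0.    0.    1. ]
 [163.1   4.    1.    1.    1. ]]
tilt 3.3 twist 0.6 origin [0.5147 0.1909 0.1534] deg off level 3.4
stack (305, 226) 3.75 -5.0 0.78
stack (325, 228) 5.0 -1.5 0.54
stack (300, 226) -0.75 0.25 0.43
```

Run:
```python
from h import *
im=eyes.get_image("side"); g=im["color"].mean(2)
ch=" .:-=+*#%@"
for y in range(180,250,2): print(y,"".join(ch[min(9,int(g[y:y+2,x].mean()/25.6))] for x in range(286,364,1)))
for r in models.outline_of("lower_stack","side")[:1]:
    ys,xs=np.where(r["pixels"]); print(r["conf"],r["pixel"],xs.min(),xs.max(),ys.min(),ys.max())
c,s=np.cos(-.0153),np.sin(-.0153)
for n,q in {"clip+x+y":(.03,.053,.065),"clip-x+y":(-.03,.053,.065),"clip+x-y":(.03,-.053,.065),"clip-x-y":(-.03,-.053,.065),"far rim":(.065,-.05,.034),"br":(-.065,-.05,.034),"fl":(.065,.05,.034),"fr":(-.065,.05,.034)}.items():
    print(n,proj(im,[[.5292+c*q[0]-s*q[1],-.1813+s*q[0]+c*q[1],q[2]]]).round(0)[0])
```

```text
180 ####+----------==-----------:::---------===-----------------------------------
182 ##*+---------------:::::----::::::::::-----==-------------------------------::
184 #*=::-----------:::::::::-:::::::::::::::---------------------------------::::
186 *=:::--------:::::::::::::::::::::::::---:::--------------------------::::::::
188 =::::------::::::::::::::::::::::::::::::::::-----------------------::::::::::
190 :::::-----:::---::::::::::::::::::::::::::::::--------------------::::::::::::
192 :::::-----:::---:::::::::::::::::::::::::::::::----------------:::::::::::::::
194 ::::--:::::::::::::::::::......::::::::::::::::-------------::::::::::::::::::
196 ::::--:::::::::::::::::::......::::::::::::::::-:------------:::::::::::::::::
198 :::::--::-::::::::::::::::::.:::::::::::---::::::-----=+#####*=:::::::::::::::
200 ::::::-:::::::::::::::::::::::::::::::::::::::::----=+#%%%%%#*-:::::::::::::::
202 ::::::--::::::::--::::::::::::::::::::::::::::----=+++****##*=::---:::::::::::
204 ::::::----::::::--:::::::::::::::::::::::::::--==+****++*##*=-----::::::::::::
206 ::::::-==---:::::
[... 1289 characters left out ...]
%%%%#+-::-::----=
238 -=----:::...:.........................:=*########%%%%%%%%%%%%%%%#*-::::::---==
240 ==---::-::..:...........::.........:::::=*#####%%%%%%%%%%%##*###*=:::::------=
242 ===--:----:..::.........::.......:::--:::=+++++****######%##**#*=-::::--------
244 ==------==-:..:....................:-----====--=======++++*****+-::::---=-----
246 =------===-:.......................:----===----======------====-:::::--==-----
248 --::--====--:......................:-----=----===========-:::::::::::---------
0.71 [340.0, 216.2] 328 350 199 232
clip+x+y [311. 218.]
clip-x+y [332. 222.]
clip+x-y [321. 198.]
clip-x-y [341. 201.]
far rim [310. 205.]
br [352. 212.]
fl [300. 224.]
fr [343. 232.]
```

Call:
arm_command --steps "0 -0.002 -0.002 0; 0 -0.002 -0.002 0; 0 -0.002 -0.002 0; 0 -0.002 -0.002 0; 0 -0.002 -0.002 0; 0 -0.002 -0.002 0"

```text
time_s: 34.35
ee_pos: [0.457, 0.237, 0.1883]
eef_rot: [[0.0, 0.794, -0.608], [0.0, -0.608, -0.794], [-1.0, 0.0, -0.0]]
ft_force: [0.2, 1.0, -1.3]
finger_gap: 0.0071
```

```bash
python3 fit2.py | grep -v stack; python3 -c "
from h import *
rel(); print(np.abs(bot.sense()['joint_vel']).max()); print(job.finish_job())"
```

```text
[[161.7   4.   -2.    0.    1. ]
 [161.4   4.   -1.    0.    1. ]
 [161.4   3.    2.    1.    1. ]
 [161.2   2.   -1.    0.    0. ]
 [161.2   3.    3.    1.    1. ]
 [161.1   2.    0.    0.    0. ]
 [161.1   4.    1.    1.    1. ]
 [161.    4.    0.    1.    1. ]]
tilt 3.1 twist 0.5 origin [0.5142 0.1937 0.1532] deg off level 3.1
t 34.4 p [0.457  0.237  0.1883] psi -37.47 gap 0.0069 F [-0.8  0.2 -1.9]
0.0008438291162075304
the job is handed in; nothing more can be done
None
```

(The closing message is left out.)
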